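Pack the grip-training kit into its divided tray

TASK

Pack the grip-training kit into the divided blue tray the way the gym keeps it: the steel grip trainer lies lengthwise in the long compartment, and in the three short compartments behind it, as you look across the trainer from the long-compartment side, the kettlebell stands upright in the left one, the red spring clip lies flat in the right one and the white ring lies flat in the one between them. Set the kettlebell down gently, do not drop it, and leave the bottle, the small weight plate and the steel latch where they are.

Things in the scene. Friction and masses are not known exactly. Their poses are not given: they have to be found in the camera images.
- tray: Blue open tray fixed on the middle pillar of rubber plates, turned any way: 215 (x) x 264 (y) mm, 28 high, floor and walls 3 thick. Origin: centre of underside. +x points from the long compartment to the 3 short ones behind it, +y to their left. Inner spaces, mm: long x -104 to 2, y -129 to 129; short x 6 to 104: left y 45 to 129, middle y -42 to 42, right y -129 to -45.
- trainer_mid (a point): Steel hand-grip trainer lying flat, rigid: two round handles, 18 mm thick, in a slight V, joined by a dark coil spring. 137 mm long, 60 wide at the open end, 18 high, 0.22 kg. Point: midway between the handles and half-way along them, 9 mm up, near the centre of mass; 52 mm wide over both handles there. x points to the coil (its end 89 mm off; open end 48 the other way), z up.
- kettlebell_mid (a point): Small grey cast-iron kettlebell, upright: 58 mm ball on a flat 40 mm foot, loop handle on top, 86 mm high, 0.75 kg. Point: on its upright axis, half-way up (43 mm). The handle's level top bar, 11 mm thick and 30 long, runs along y; its middle is 37 mm above the point, with 21 mm clear between bar and ball. z up.
- ring_mid (a point): White hard-silicone finger ring lying flat: 48 mm outside diameter, 24 mm hole, 20 mm high, 35 g. Point: its centre, 10 mm above its underside. z is its axis.
- clip_mid (a point): Red plastic spring clip (clamp) lying on its side, rigid: 78 mm long, 47 wide over the splayed handle ends, 18 high, 45 g. Point: at the pivot, 9 mm up, near the centre of mass; 23 mm wide over both levers there, sides parallel for 24 mm of length. x points to the jaws (tip 37 mm off; handle ends 41 the other way), z up.
- latch: Bystander, loose: steel bracket latch on the right pillar, an angle plate 50 x 90 mm, 40 mm high, with a sliding bolt. Origin: centre of its underside.
- bottle: Bystander, loose: pale metal drinking bottle with a black cap, standing on the left pillar, 68 mm in diameter, 190 mm tall. Origin: centre of its underside.
- plate: Bystander, loose: small grey weight plate lying on the left pillar, 110 mm in diameter with a 51 mm hole, 10 mm thick. Origin: centre of its underside.
Not all that is in view belongs to the job. Several things look just like the part that bears clip_mid: the one meant starts nearest to the robot's base.

How it is judged:
By the outcome, as a careful person would: the job done as asked, in the order asked, and still so for the second after the job is handed in, with the robot touching nothing.
It also fails if it takes over 106 s, if anything falls off the work surface, if the arm or the gripper's body presses on something with over 40 N, if the wrist force passes 120 N, or if a joint passes its speed limit or range.

ROBOT

A 6-joint arm with a two-finger parallel gripper is mounted at the origin on the work surface. World frame = base frame: x ahead of the robot, y to its left, z up, the work surface at z = 0. Lengths are in m, angles in degrees, forces in N, time in s.
With the tool pointing down it reaches from about 0.4 to 0.925 m from the base axis. Payload 3.4 kg.
Tool frame: the origin (TCP) lies on the centre line of the jaws, within the pads' length; the fingertips stand 22 mm ahead of it and the grasp point (between the pads) lies 3 mm ahead of it (tip_reach is the distance from the TCP to the fingertips, in m); z points along the fingers, y is the direction in which the jaws open and shut (so a half turn about z gives the same grasp; the last joint's range is limited). The gripper opens to 85 mm and grips with 20 to 120 N. Pads are 22 mm wide; open, the fingers measure 114 mm over their backs; the gripper's body (76 mm by 85 mm) begins 54 mm behind the grasp point. The pads swing forward as they close: fully open they stand 13 mm farther back than shut.
Start: joints at [-68.383, 17.578, 86.31, -0, 76.112, -4.211], TCP at [0.25, -0.518, 0.22] pointing down, gripper open.
Joint ranges: [-179.03, 179.03], [-60, 130.46], [8.19, 133.38], [-81.62, 261.62], [5.75, 156.47], [-153.77, 153.77]. Speed limits (degrees/s): [147.25, 147.25, 180, 180, 180, 180].

INTERFACE

Orientations are given as [roll, pitch, yaw] about the fixed x, y, z axes, in that order (R = Rz(yaw) Ry(pitch) Rx(roll)).
In Python, from bench import get_obs, capture, camera_model, job_done, silhouettes, mark_of, tip_reach gives the robot as it stands.
- The arm moves only by the tool send_rows, never from a script. Its argument "commands" is one flat list of numbers, 7 for each row, row after row: the opening, from 0 (shut) to 1 (fully open), then the shift along the tool's x, y, z in m, then the turn, a rotation vector about the tool's x, y, z in degrees. A call has 1 to 20 rows; each row shifts and turns the commanded pose from where the row before left it, along the tool's axes as they then stand; what a row does not reach is not made up. A row lasts 1/10 s, in which the tool goes at most 50 mm and 8.59 degrees, less where a joint would pass 70% of its speed; a pose out of reach is approached as far as the arm can. A call with a gripper value outside its range is refused whole. The fingers move at their own pace and stop on an object; "newtons" is the grip in N (left out, the last holds). Time passes only in rows, so rows that do not move let the fingers close. It gives the time, the measured TCP pose, the force and the opening at its end, in the units of the state.
- get_obs(): the state, without advancing time (a new reading comes with each control period).
- capture(name): name is "scene" or "top" or "wrist"; returns the picture (420x560x3 uint8, red, green, blue); there is no depth.
- camera_model(name): a dict with "fx", "fy", "cx", "cy" (pixels), "k1" (the pictures are not rectified: a ray, as slopes to the right and down, at radius r is drawn at 1 + k1 r^2 times it, then the intrinsics apply), "extrinsics" (4x4, takes a point from world to camera coordinates). Camera axes: x right, y down, z forward; pixel columns grow to the right and rows downward; lengths in m; the calibration is good to about 2 mm. A picture is of the moment at which its call begins: read the wrist's pose just before it. camera_model takes no time and is no camera call; for the wrist camera it gives the pose at the moment of the call.
- job_done(): hands the job in, once; it reports no verdict.
Trained networks look in the newest picture that a camera, given by its name, has taken for a name from the list of things; names that differ only in an ending like _2 or _b are one class to them, and where a whole thing is asked for, a point or a joint stands for the part that bears it (a point fixed in the world has none). Each returns a list of dicts, best first, with "p" (0 to 1); they miss things now and then, are a little off and sometimes report something else, mostly with a low value. They report only what shows in the picture. A call takes as long as a camera call. They do not tell look-alikes from the thing itself.
- silhouettes(thing, camera): "region" (420x560 bool, what is visible of it) and "box" ([left, top, right, bottom] in pixels, round what is visible of it).
- mark_of(thing, camera): "pixel" ([column, row] in pixels: a listed point, or the origin of a listed thing).
The state is a dict: "t": time; "q": joint angles; "qd": joint speeds; "joint_efforts": joint torques, N m; "position": TCP position; "orientation": TCP orientation; "force": force on the tool from outside, world axes, zero at the start; "wrist_torque": the same for the moment, N m; "grip_width": finger opening in m.
Only numpy, scipy, OpenCV 4.12 (cv2) and the standard library are available. Lean on these libraries where they do the work, as an engineer would, in place of code of your own. Each camera call takes 0.05 s, during which the arm holds its last target.

## Working session

There is one attempt and no reset: what is moved stays moved. The work goes in short steps, Python scripts to look and compute and a tool call to move; the robot and the scene stay as the last step left them, time stands still between calls to the robot, and variables do not carry over. Pictures are saved under pics/ and viewed, and the job is handed in when it is done.

Besides the shell and the picture viewer there is one more tool, called after "Emit:" as a command line: name --argument value ..., lists and objects as JSON in quotes. send_rows: Moves the arm, as the interface text tells. Its arguments: {"type":"object","properties":{"commands":{"type":"array","items":{"type":"number"}},"newtons":{"type":"number"}},"required":["commands"]}

```bash
mkdir -p pics; ls; python3 - <<'E'
from bench import *
import cv2
print(get_obs())
print(tip_reach)
for n in ["scene","top","wrist"]:
    im=capture(n); cv2.imwrite(f"pics/{n}0.png",im[:,:,::-1]); print(n,camera_model(n))
E
```

```text
pics
{'t': 0.0, 'q': array([-6.83816289e+01,  1.76217826e+01,  8.63833688e+01,  1.40671160e-03,
        7.61122273e+01, -4.21033800e+00]), 'qd': array([-0.03023265, -0.01691331,  0.05863305,  0.02080459, -0.01314711,
       -0.0048623 ]), 'joint_efforts': array([ 1.80031425e-04, -4.57546413e+01, -2.51915842e+01,  9.81689891e-05,
        1.34252707e-02,  7.25366306e-06]), 'position': array([ 0.25024328, -0.51688364,  0.21858929]), 'orientation': array([-1.79883038e+02, -9.97893191e-03,  2.58283598e+01]), 'force': array([-0.93877782,  0.0944278 , -0.10275288]), 'wrist_torque': array([ 0.02316161,  0.02907406, -0.02274144]), 'grip_width': 0.08519821063488811}
0.022
scene {'fx': 392.430165127034, 'fy': 392.430165127034, 'cx': 273.0646975752639, 'cy': 209.9334216832566, 'k1': -0.08493233456328131, 'extrinsics': array([[ 0.15693158,  0.98759692,  0.00498048, -0.07127282],
       [ 0.7462779 , -0.1152793 , -0.65557607, -0.3202542 ],
       [-0.64687076,  0.10659741, -0.75511272,  1.52098344],
       [ 0.        ,  0.        ,  0.        ,  1.        ]])}
top {'fx': 487.95000474075664, 'fy': 487.95000474075664, 'cx': 282.12193896473383, 'cy': 210.1630125117272, 'k1': 0.053286548453103745, 'extrinsics': array([[-0.01809044, -0.99969288,  0.01693743, -0.01620196],
       [-0.99746037,  0.01687769, -0.06919507,  0.48193391],
       [ 0.06888795, -0.01814619, -0.99745936,  1.78013174],
       [ 0.        ,  0.        ,  0.        ,  1.        ]])}
wrist {'fx': 313.3003079415955, 'fy': 313.3003079415955, 'cx': 284.6115275360111, 'cy': 206.88945089033473, 'k1': -0.06891367072267643, 'extrinsics': array([[ 0.43474959, -0.90054992, -0.00162087, -0.57513231],
       [-0.86214426, -0.41672754,  0.28817606, -0.03739783],
       [-0.26019239, -0.123887  , -0.95757607,  0.3786909 ],
       [ 0.        ,  0.        ,  0.        ,  1.        ]])}
```

View pics/scene0.png

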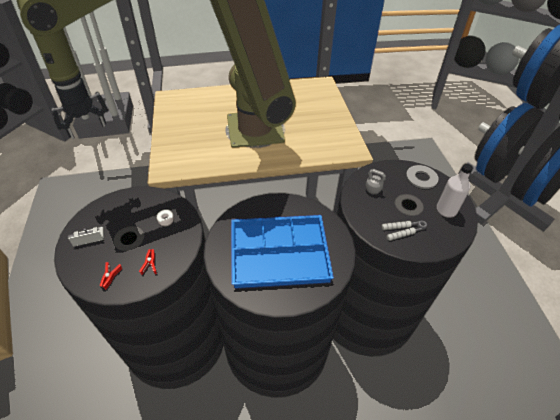

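View pics/top0.png

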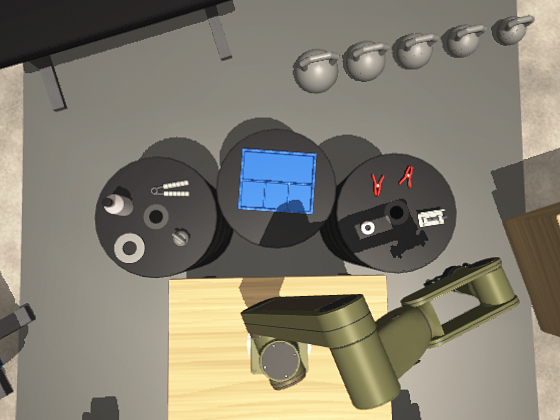

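View pics/wrist0.png

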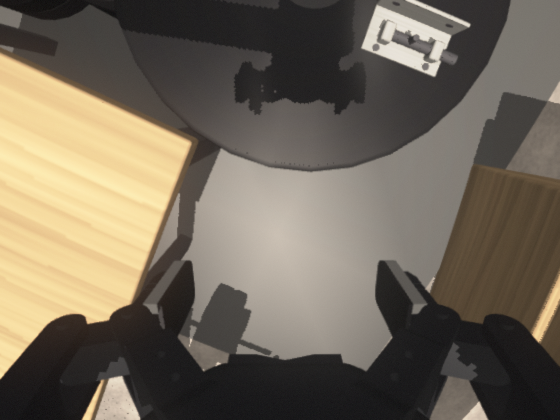

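```bash
cat > h.py <<'E'
import numpy as np, cv2
from scipy.optimize import least_squares
from scipy.spatial.transform import Rotation as R
def proj(m,P):
    P=np.atleast_2d(P); E=m["extrinsics"]; c=P@E[:3,:3].T+E[:3,3]
    s=c[:,:2]/c[:,2:]; r2=(s**2).sum(1,keepdims=True); s=s*(1+m["k1"]*r2)
    return s*[m["fx"],m["fy"]]+[m["cx"],m["cy"]]
def ray(m,px):
    d=(np.array(px,float)-[m["cx"],m["cy"]])/[m["fx"],m["fy"]]; s=d.copy()
    for _ in range(30): s=d/(1+m["k1"]*(s@s))
    E=m["extrinsics"]; Rm=E[:3,:3]; o=-Rm.T@E[:3,3]; v=Rm.T@np.array([s[0],s[1],1]); return o,v/np.linalg.norm(v)
def atz(m,px,z):
    o,v=ray(m,px); return o+v*(z-o[2])/v[2]
def tri(obs):
    A=np.zeros((3,3));b=np.zeros(3);L=[]
    for m,p in obs:
        o,v=ray(m,p);M=np.eye(3)-np.outer(v,v);A+=M;b+=M@o
    X=np.linalg.solve(A,b); return X,[np.round(proj(m,X)[0]-p,1) for m,p in obs]
E
python3 - <<'E'
from bench import *
from h import *
import pickle
st,tp=camera_model("scene"),camera_model("top")
capture("scene");capture("top")
for n in ["tray","trainer_mid","kettlebell_mid","ring_mid","clip_mid","latch","bottle","plate"]:
    a=mark_of(n,"scene");b=mark_of(n,"top")
    print(n,"S",[(np.round(x["pixel"],1).tolist(),round(x["p"],2)) for x in a],"T",[(np.round(x["pixel"],1).tolist(),round(x["p"],2)) for x in b])
    if a and b:
        for x in a[:3]:
            for y in b[:3]:
                X,r=tri([(st,x["pixel"]),(tp,y["pixel"])])
                if np.abs(r).max()<4: print("   ",X.round(4),r, "dist",np.hypot(*X[:2]).round(3))
i=cv2.imread("pics/top0.png");cv2.imwrite("pics/topz.png",cv2.resize(i[140:280,85:465],None,fx=2.1,fy=2.1,interpolation=2))
E
```

```text
tray S [([280.2, 252.5], 0.67)] T [([277.8, 182.5], 0.7)]
    [ 0.5883 -0.0055 -0.0074] [array([-1.8, -0. ]), array([-1.4, -0.2])] dist 0.588
trainer_mid S [([400.0, 225.4], 0.95)] T [([175.1, 185.3], 0.88)]
    [0.5776 0.3633 0.0348] [array([-0.1, -0. ]), array([-0.1, -0. ])] dist 0.682
kettlebell_mid S [([375.8, 182.3], 0.56), ([422.6, 180.0], 0.41)] T [([185.0, 236.1], 0.64)]
    [0.3958 0.3371 0.0404] [array([-3.3, -0.1]), array([-2.8, -0.9])] dist 0.52
ring_mid S [([166.9, 215.8], 0.48)] T [([365.0, 229.1], 0.41)]
    [ 0.4069 -0.3295  0.0047] [array([-0.3,  0. ]), array([-0.2,  0. ])] dist 0.524
clip_mid S [([103.1, 278.1], 0.8), ([149.4, 261.0], 0.61), ([374.7, 182.2], 0.53)] T [([408.9, 173.6], 0.5), ([377.3, 186.4], 0.44)]
    [ 0.611  -0.5007  0.0069] [array([ 0.5, -0. ]), array([ 0.3, -0.1])] dist 0.79
    [ 0.5657 -0.3799 -0.0017] [array([-0.9,  0. ]), array([-0.6,  0.1])] dist 0.681
latch S [([88.2, 238.3], 0.6)] T [([432.3, 217.7], 0.8)]
    [ 0.4449 -0.5803 -0.0134] [array([-2.1,  0.1]), array([-1.7,  0.3])] dist 0.731
bottle S [([446.8, 211.4], 0.77)] T [([123.8, 205.2], 0.62)]
    [ 0.5127  0.5623 -0.011 ] [array([-0.6, -0. ]), array([-0.5, -0.2])] dist 0.761
plate S [([419.5, 180.1], 0.84)] T [([127.4, 246.9], 0.8)]
    [ 0.3554  0.5437 -0.0192] [array([ 1.7, -0. ]), array([1.5, 0.6])] dist 0.65
```

View pics/topz.png

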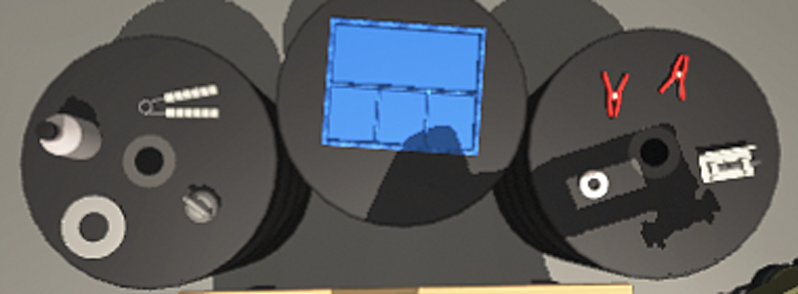

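```bash
cat >> h.py <<'E'
def plan(pose,targets):
    """pose: x,y,z,yaw ; targets list of same; prints tool-frame totals: shift along axes at start yaw, then turn"""
    import math
    p=np.array(pose,float)
    for t in targets:
        t=np.array(t,float); d=t[:3]-p[:3]; c,s=np.cos(np.radians(p[3])),np.sin(np.radians(p[3]))
        tool=np.array([c*d[0]+s*d[1], s*d[0]-c*d[1], -d[2]]); rot=-(t[3]-p[3]); rot=(rot+180)%360-180
        n=max(np.linalg.norm(d)/0.048,abs(rot)/8.5); 
        print("shift",(tool*1000).round(1),"turn",round(rot,2),"rows>=",round(n,1)); p=t
E
python3 - <<'E'
from bench import *
from h import *
m=camera_model("wrist");o=get_obs();E=m["extrinsics"];C=-E[:3,:3].T@E[:3,3]
T=R.from_euler("xyz",o["orientation"],degrees=True)
print(o["t"],"cam in tool",T.inv().apply(C-o["position"]),"axis",T.inv().apply(E[2,:3]))
plan([0.25,-0.518,0.22,25.83],[[0.25,-0.518,0.25,0],[0.42,-0.40,0.25,0],[0.46,-0.0,0.27,0],[0.44,0.33,0.29,0]])
E
```

```text
1.05 cam in tool [ 0.07271437  0.00112413 -0.15368745] axis [-2.88311155e-01 -3.01749479e-04  9.57536729e-01]
shift [  0.   0. -30.] turn 25.83 rows>= 3.0
shift [ 170. -118.   -0.] turn 0.0 rows>= 4.3
shift [  40. -400.  -20.] turn 0.0 rows>= 8.4
shift [ -20. -330.  -20.] turn 0.0 rows>= 6.9
```

Emit:
send_rows --commands '[1,0,0,-0.01,0,0,8.5,1,0,0,-0.01,0,0,8.5,1,0,0,-0.01,0,0,8.5,1,0,0,0,0,0,0.33,1,0.04,-0.022,0,0,0,0,1,0.04,-0.022,0,0,0,0,1,0.04,-0.022,0,0,0,0,1,0.04,-0.022,0,0,0,0,1,0.04,-0.022,0,0,0,0,1,0.04,-0.02,0,0,0,0,1,0,0,0,0,0,0,1,0,0,0,0,0,0]'

```text
t: 2.25
position: [0.491, -0.3867, 0.2486]
orientation: [-180.0, 0.1, 0.3]
force: [-0.4, 0.3, -0.2]
grip_width: 0.0855
```

```bash
cat > look.py <<'E'
import sys,pickle
from bench import *
from h import *
name,things=sys.argv[1],sys.argv[2:]
o=get_obs();m=camera_model("wrist");im=capture("wrist");cv2.imwrite(f"pics/{name}.png",im[:,:,::-1])
print("t",o["t"],"pos",o["position"].round(4),"ori",o["orientation"].round(2),"F",o["force"].round(1),"w",round(o["grip_width"],4))
res={}
for n in things:
    s=silhouettes(n,"wrist");k=mark_of(n,"wrist");res[n]=(s,k)
    for x in k[:3]: print(n,"mark",np.round(x["pixel"],1),round(x["p"],2))
    for x in s[:3]: print(n,"sil",np.round(x["box"],0),round(x["p"],2),int(x["region"].sum()))
pickle.dump((o,m,im,res),open(f"pics/{name}.pkl","wb"))
E
python3 look.py w1 ring_mid clip_mid latch; ls pics
```

```text
t 2.25 pos [ 0.491  -0.3867  0.2486] ori [-1.7997e+02  9.0000e-02  2.9000e-01] F [-0.4  0.3 -0.2] w 0.0855
ring_mid mark [246.9 230.1] 0.8
ring_mid sil [229. 210. 266. 248.] 0.91 910
clip_mid mark [371.2  76.4] 0.77
clip_mid sil [259.  68. 297. 140.] 0.92 934
clip_mid sil [341.  42. 390. 117.] 0.81 1378
latch mark [418.8 203.8] 0.65
latch sil [385. 184. 469. 230.] 0.87 2635
scene0.png
top0.png
topz.png
w1.pkl
w1.png
wrist0.png
```

View pics/w1.png

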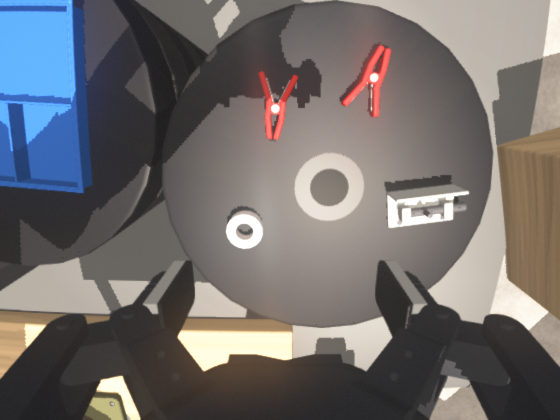

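```bash
python3 - <<'E'
from bench import camera_model
from h import *
import pickle
o,m,im,res=pickle.load(open("pics/w1.pkl","rb"))
S,T=camera_model("scene"),camera_model("top")
for n,obs in {"ring":[(m,[246,230]),(T,[365,229.1]),(S,[166.9,215.8])],"clip":[(m,[276,107]),(T,[377.3,186.4]),(S,[149.4,261])],"clipfar":[(m,[374,77]),(T,[408.9,173.6]),(S,[103.1,278.1])]}.items():
    X,r=tri(obs);print(n,X.round(4),r)
    for k in (0,1,2): print("   z=.009",atz(obs[k][0],obs[k][1],0.009).round(4))
i=cv2.imread("pics/w1.png");cv2.imwrite("pics/w1z.png",cv2.resize(i[30:150,230:410],None,fx=4,fy=4,interpolation=2))
E
python3 - <<'E'
E
```

```text
ring [ 0.407  -0.3317  0.0009] [array([-2.4,  1.8]), array([0.2, 0. ]), array([-0.8,  0.9])]
   z=.009 [ 0.4128 -0.3362  0.009 ]
   z=.009 [ 0.4068 -0.3296  0.009 ]
   z=.009 [ 0.4109 -0.3277  0.009 ]
clip [ 0.5683 -0.3783  0.002 ] [array([1.2, 2.4]), array([-0.9, -0.7]), array([-0.6, -0. ])]
   z=.009 [ 0.571 -0.377  0.009]
   z=.009 [ 0.5646 -0.38    0.009 ]
   z=.009 [ 0.5735 -0.3746  0.009 ]
clipfar [ 0.6094 -0.499   0.0048] [array([ 4.1, -2. ]), array([-0.3,  0.4]), array([ 1.4, -0.2])]
   z=.009 [ 0.6066 -0.493   0.009 ]
   z=.009 [ 0.6105 -0.4989  0.009 ]
   z=.009 [ 0.6123 -0.5012  0.009 ]
```

View pics/w1z.png

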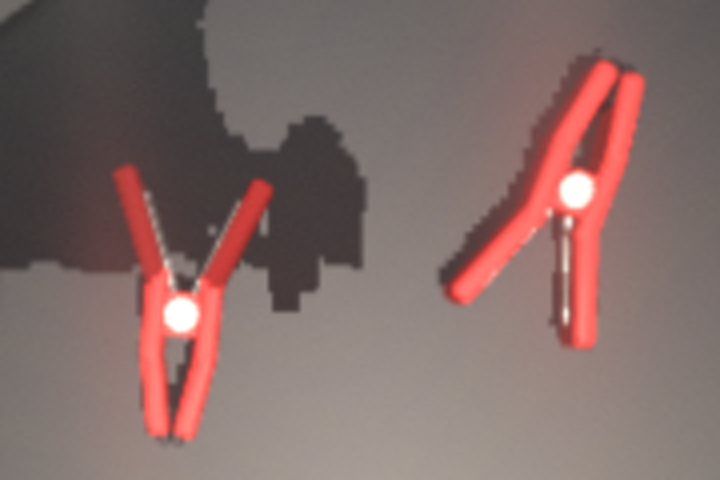

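Emit:
send_rows --commands '[1,0.01,-0.035,-0.002,0,0,0,1,0.01,-0.04,-0.002,0,0,0,1,0.01,-0.04,-0.002,0,0,0,1,0.01,-0.04,-0.002,0,0,0,1,0.01,-0.04,-0.002,0,0,0,1,0.01,-0.04,-0.002,0,0,0,1,0.01,-0.04,-0.002,0,0,0,1,0.01,-0.04,-0.002,0,0,0,1,0.01,-0.04,-0.002,0,0,0,1,0.01,-0.033,-0.002,0,0,0,1,0,0,0,0,0,0,1,0,0,0,0,0,0]'

```text
t: 3.8
position: [0.5904, 0.0004, 0.2696]
orientation: [180.0, -0.0, 0.1]
force: [-1.2, -0.6, 0.3]
grip_width: 0.0854
```

```bash
python3 look.py w2 tray
```

```text
t 3.8 pos [5.904e-01 4.000e-04 2.696e-01] ori [ 1.7996e+02 -0.0000e+00  7.0000e-02] F [-1.2 -0.6  0.3] w 0.0854
tray mark [286.2 163.4] 0.72
tray sil [182.  68. 410. 259.] 0.92 36237
```

View pics/w2.png

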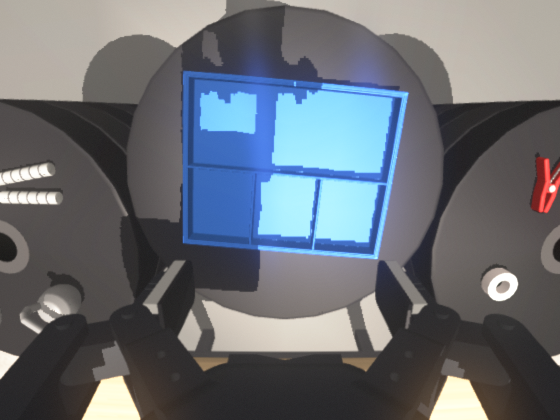

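```bash
python3 - <<'E'
from bench import camera_model,silhouettes
from h import *
import pickle
o,m,im,res=pickle.load(open("pics/w2.pkl","rb"))
T,S=camera_model("top"),camera_model("scene")
def quad(reg):
    c=max(cv2.findContours(reg.astype(np.uint8),0,1)[0],key=cv2.contourArea); h=cv2.convexHull(c)
    for e in np.arange(1,15,.25):
        q=cv2.approxPolyDP(h,e,True)
        if len(q)==4: return q[:,0].astype(float)
qs=[(m,quad(res["tray"][0][0]["region"])),(T,quad(silhouettes("tray","top")[0]["region"])),(S,quad(silhouettes("tray","scene")[0]["region"]))]
for mm,q in qs: print(q.tolist())
# tray corners (tray frame), hulls include bottom edges slightly; order-match by nearest
loc=np.array([[-107.5,-132],[-107.5,132],[107.5,132],[107.5,-132]])/1000
def corners(p,z): 
    a=np.radians(p[2]);Rm=np.array([[np.cos(a),-np.sin(a)],[np.sin(a),np.cos(a)]])
    return np.c_[loc@Rm.T+p[:2],np.full(4,z)]
def fit(sel,zf=None):
    def f(p):
        r=[]
        for mm,q in sel:
            P=proj(mm,corners(p,p[3] if zf is None else zf)); D=np.linalg.norm(P[:,None]-q[None],axis=2); r+=list((P-q[D.argmin(1)]).ravel())
        return r
    s=least_squares(f,[.585,0,176,.025],loss="soft_l1"); return s.x.round(4),np.round(s.fun,1)
for nm,sel in {"w":qs[:1],"t":qs[1:2],"s":qs[2:],"all":qs}.items():
    print(nm,*fit(sel)); print(nm,"z=.028",*fit(sel,.028))
i=cv2.imread("pics/w2.png");cv2.imwrite("pics/w2z.png",cv2.resize(i[60:270,170:420],None,fx=2.8,fy=2.8,interpolation=2))
E
```

```text
[[183.0, 72.0], [406.0, 92.0], [376.0, 258.0], [185.0, 243.0]]
[[316.0, 155.0], [312.0, 213.0], [239.0, 207.0], [243.0, 149.0]]
[[321.0, 216.0], [329.0, 281.0], [234.0, 287.0], [234.0, 219.0]]
w [ 5.926000e-01 -4.900000e-03  1.752625e+02  3.490000e-02] [-0.   0.5  0.2  0.4  0.9 -0.7 -1.4 -0.4]
w z=.028 [ 5.927000e-01 -4.900000e-03  1.753377e+02  2.500000e-02] [ 1.7  1.3 -2.   0.5 -0.3 -3.1  0.3 -2.4]
t [ 5.864000e-01 -9.500000e-03  1.746471e+02  4.690000e-02] [ 0.7 -0.1 -0.1 -0.5 -0.3  0.1 -0.1  0.5]
t z=.028 [ 5.888000e-01 -9.700000e-03  1.745496e+02  2.500000e-02] [ 1.1  0.2 -0.5 -0.2 -0.7 -0.2  0.3  0.2]
s [ 6.016000e-01 -4.000000e-03  1.739849e+02  2.720000e-02] [ 2.7 -1.  -1.3 -2.6 -0.3  2.6  0.1  2.3]
s z=.028 [ 6.021000e-01 -4.000000e-03  1.740025e+02  2.500000e-02] [ 2.7 -1.  -1.3 -2.6 -0.3  2.6  0.2  2.3]
all [ 5.92600e-01 -5.30000e-03  1.75114e+02  3.19000e-02] [ 1.3  0.5 -0.3  0.9  0.3 -1.4 -0.6 -1.5 -0.5 -0.7 -1.9 -1.7 -1.6 -1.6
 -0.8 -0.5  2.2 -5.6 -1.4 -5.6 -1.8  0.1 -1.6 -1.5]
all z=.028 [ 5.925000e-01 -5.700000e-03  1.749446e+02  2.500000e-02] [ 3.   0.6 -0.9  1.5 -0.4 -2.4  0.3 -2.9 -0.2 -0.6 -1.8 -1.4 -1.7 -1.4
 -0.6 -0.5  1.8 -4.7 -1.6 -4.9 -1.8  0.8 -1.8 -0.6]
```

View pics/w2z.png

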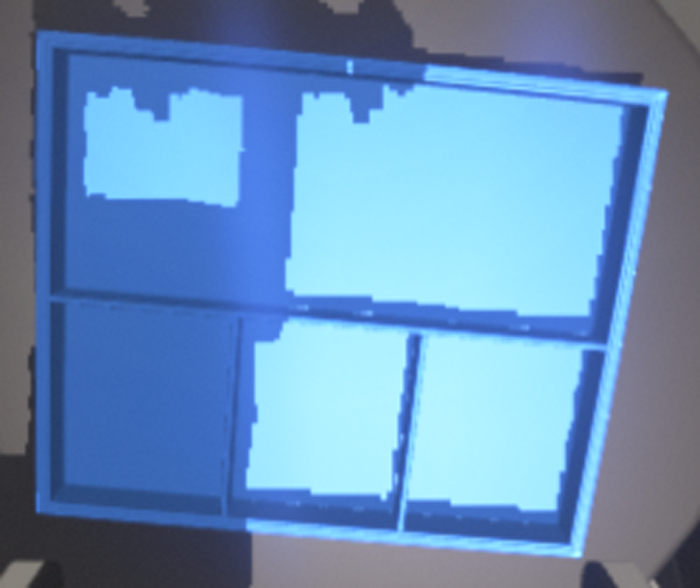

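Emit:
send_rows --commands '[1,-0.01,-0.04,-0.003,0,0,0,1,-0.01,-0.045,-0.003,0,0,0,1,-0.01,-0.045,-0.003,0,0,0,1,-0.01,-0.045,-0.003,0,0,0,1,-0.01,-0.045,-0.003,0,0,0,1,-0.01,-0.045,-0.003,0,0,0,1,-0.01,-0.045,-0.002,0,0,0,1,0,-0.04,0,0,0,0,1,0,0,0,0,0,0,1,0,0,0,0,0,0]'

```text
t: 5.05
position: [0.5206, 0.3503, 0.2891]
orientation: [179.9, 0.0, 0.0]
force: [0.3, 0.1, 0.1]
grip_width: 0.0853
```

```bash
python3 look.py w3 trainer_mid kettlebell_mid plate bottle
```

```text
t 5.05 pos [0.5206 0.3503 0.2891] ori [1.7994e+02 3.0000e-02 4.0000e-02] F [0.3 0.1 0.1] w 0.0853
trainer_mid mark [265.9 130.2] 0.74
trainer_mid mark [288.3 266.1] 0.37
trainer_mid sil [203. 107. 305. 152.] 0.6 2359
kettlebell_mid mark [282.9 268.3] 0.93
kettlebell_mid sil [268. 239. 309. 288.] 0.87 1407
kettlebell_mid sil [132. 237. 203. 290.] 0.21 1735
plate mark [166.  266.7] 0.72
plate sil [131. 238. 203. 291.] 0.87 1835
plate sil [ 34. 151. 160. 232.] 0.59 5872
bottle mark [140.7 172.7] 0.66
```

View pics/w3.png

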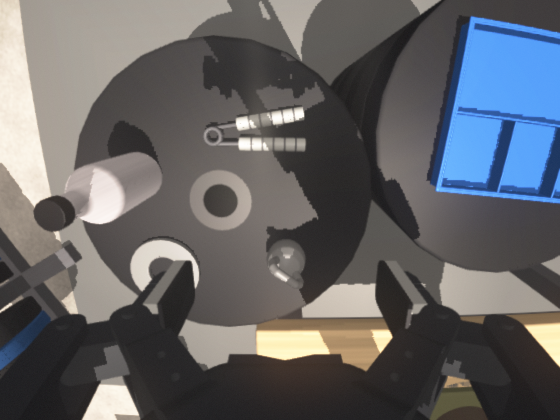

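```bash
python3 - <<'E'
from bench import camera_model
from h import *
import pickle
o,m,im,res=pickle.load(open("pics/w3.pkl","rb"));T,S=camera_model("top"),camera_model("scene")
X,r=tri([(m,[268,130.5]),(T,[175.1,185.3]),(S,[400,225.4])]);print(X,r)
for a,b in (([268,130.5],m),([175.1,185.3],T),([400,225.4],S)): print(atz(b,a,.009).round(4))
c=atz(m,[206,136],.009);e=atz(m,[304,128.5],.009);print(c,e,np.degrees(np.arctan2(*(c-e)[[1,0]])),np.linalg.norm(c-e))
print("kb",[atz(b,a,.043).round(4) for a,b in (([282.9,268.3],m),([185,236.1],T),([375.8,182.3],S))])
plan([.52,.35,.29,0],[[0.578,0.365,0.15,94]])
E
```

```text
[0.57492194 0.36668688 0.03067162] [array([ 2.7, -2.2]), array([-0.8,  0.9]), array([0.3, 0. ])]
[0.571  0.3713 0.009 ]
[0.5807 0.3683 0.009 ]
[0.559  0.3776 0.009 ]
[0.56409917 0.45604376 0.009     ] [0.57364407 0.32266586 0.009     ] 94.09327196324776 0.1337189905691357
kb [array([0.3822, 0.3513, 0.043 ]), array([0.3922, 0.3267, 0.043 ]), array([0.4001, 0.3463, 0.043 ])]
shift [ 58. -15. 140.] turn -94.0 rows>= 11.1
```

Emit:
send_rows --commands '[1,0.027,-0.009,0.012,0,0,0,1,0.027,-0.009,0.012,0,0,0,1,0,0,0.01,0,0,-8.5,1,0,0,0.01,0,0,-8.5,1,0,0,0.01,0,0,-8.5,1,0,0,0.01,0,0,-8.5,1,0,0,0.01,0,0,-8.5,1,0,0,0.01,0,0,-8.5,1,0,0,0.01,0,0,-8.5,1,0,0,0.01,0,0,-8.5,1,0,0,0.01,0,0,-8.5,1,0,0,0.01,0,0,-8.5,1,0,0,0.01,0,0,-8.5,1,0,0,0,0,0,0,1,0,0,0,0,0,0]'

```text
t: 7.0
position: [0.5746, 0.3682, 0.1555]
orientation: [-180.0, 0.0, 93.3]
force: [0.5, -0.3, -0.4]
grip_width: 0.0854
```

```bash
python3 look.py w4 trainer_mid
```

```text
t 7.0 pos [0.5746 0.3682 0.1555] ori [-1.7999e+02  1.0000e-02  9.3280e+01] F [ 0.5 -0.3 -0.4] w 0.0854
trainer_mid mark [280.5 186.8] 0.74
trainer_mid sil [253.  94. 308. 236.] 0.97 3858
```

View pics/w4.png

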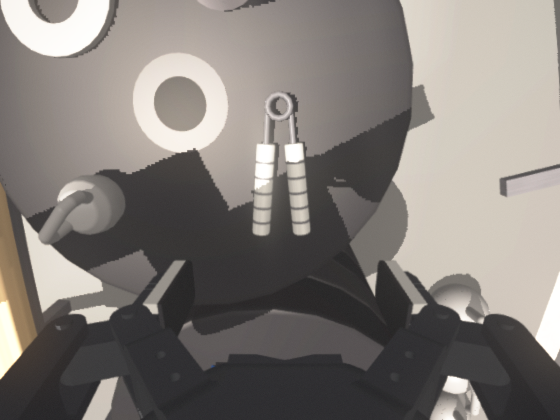

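```bash
python3 - <<'E'
from h import *
import pickle
o,m,im,res=pickle.load(open("pics/w4.pkl","rb"))
px=np.array([[280,93],[261.5,235],[301,234]]);L=np.array([[.089,0],[-.048,.021],[-.048,-.021]])
def f(p,z=None):
    a=np.radians(p[2]);Rm=np.array([[np.cos(a),-np.sin(a)],[np.sin(a),np.cos(a)]])
    return (proj(m,np.c_[L@Rm.T+p[:2],np.full(3,p[3] if z is None else z)])-px).ravel()
for z in (None,.0,.009,.02):
    s=least_squares(f,[.575,.368,93,.009],args=(z,),x_scale=[.1,.1,10,.1]);print(z,s.x.round(4),s.fun.round(1))
print(atz(m,[280.5,186.8],.009))
i=cv2.imread("pics/w4.png");cv2.imwrite("pics/w4z.png",cv2.resize(i[80:250,210:350],None,fx=4,fy=4,interpolation=2)[:600])
E
```

```text
None [5.70500e-01 3.68700e-01 9.35884e+01 1.03000e-02] [-0.1  0.2 -0.7 -0.5  0.8  0.3]
0.0 [5.70500e-01 3.66600e-01 9.35939e+01 9.00000e-03] [-0.1  3.1 -0.1 -2.3  0.1 -1.6]
0.009 [5.70500e-01 3.68400e-01 9.35891e+01 9.00000e-03] [-0.1  0.6 -0.6 -0.7  0.7  0. ]
0.02 [5.7050e-01 3.7060e-01 9.3583e+01 9.0000e-03] [-0.1 -2.7 -1.3  1.4  1.5  2.1]
[0.57009527 0.37030633 0.009     ]
```

View pics/w4z.png

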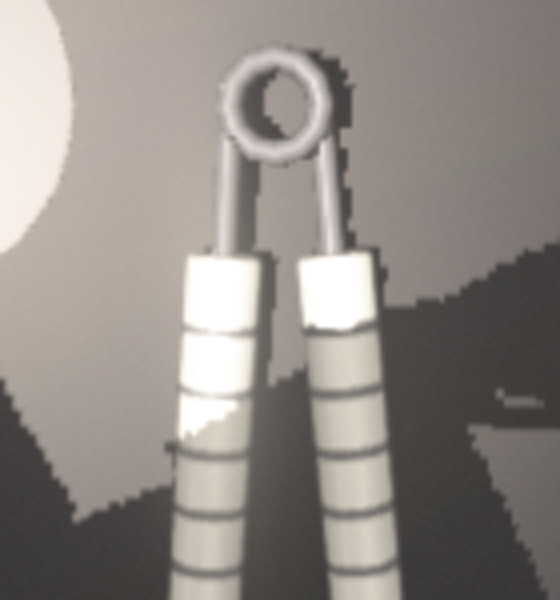

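Emit:
send_rows --commands '[1,0,-0.004,0.03,0,0,0,1,0,0,0.04,0,0,0,1,0,0,0.03,0,0,0,1,0,0,0.015,0,0,0,1,0,0,0.01,0,0,0,1,0,0,0.004,0,0,0,1,0,0,0,0,0,0]' --newtons 50

```text
t: 7.85
position: [0.5712, 0.3686, 0.0272]
orientation: [179.9, -0.0, 93.5]
force: [0.4, 0.1, -0.2]
grip_width: 0.0856
```

```bash
python3 look.py w5
```

```text
t 7.85 pos [0.5712 0.3686 0.0272] ori [ 1.7993e+02 -3.0000e-02  9.3490e+01] F [ 0.4  0.1 -0.2] w 0.0856
```

View pics/w5.png

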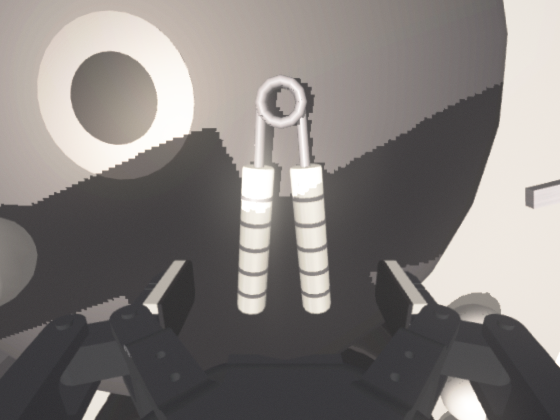

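```bash
python3 - <<'E'
from h import *
import pickle
o,m,im,res=pickle.load(open("pics/w5.pkl","rb"))
T=R.from_euler("xyz",o["orientation"],degrees=True)
for q in ([0,0,.018],[.011,0,.018],[-.011,0,.018],[.011,.0425,.009],[-.011,.0425,.009],[.011,.0425,.022],[0.011,.0425,-.02]): print(q,proj(m,o["position"]+T.apply(q)).round(0))
E
```

```text
[0, 0, 0.018] [[285. 240.]]
[0.011, 0, 0.018] [[285. 223.]]
[-0.011, 0, 0.018] [[285. 257.]]
[0.011, 0.0425, 0.009] [[362. 228.]]
[-0.011, 0.0425, 0.009] [[359. 264.]]
[0.011, 0.0425, 0.022] [[357. 220.]]
[0.011, 0.0425, -0.02] [[376. 250.]]
```

Emit:
send_rows --commands '[0,0,0,0,0,0,0,0,0,0,0,0,0,0,0,0,0,0,0,0,0,0,0,0,0,0,0,0,0,0,0,0,0,0,0,0,0,0,0,0,0,0]' --newtons 50

```text
t: 8.5
position: [0.5705, 0.3682, 0.0265]
orientation: [180.0, -0.0, 93.5]
force: [0.5, -0.2, 1.0]
grip_width: 0.0005
```

```bash
python3 look.py w6
```

```text
t 8.5 pos [0.5705 0.3682 0.0265] ori [180.   -0.   93.5] F [ 0.5 -0.2  1. ] w 0.0005
```

View pics/w6.png

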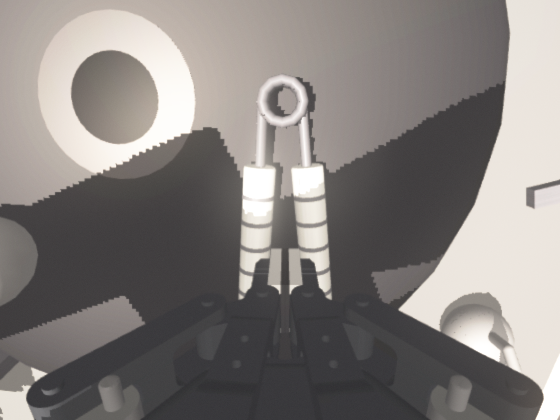

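```bash
python3 - <<'E'
from bench import *
from h import *
o=get_obs();T=R.from_euler("xyz",o["orientation"],degrees=True)
for n,(a,b,c,d) in {"scene":(130,290,330,490),"top":(140,280,90,260)}.items():
    im=capture(n)[:,:,::-1].copy();m=camera_model(n)
    k=4
    z=cv2.resize(im[a:b,c:d],None,fx=k,fy=k,interpolation=2)
    for q,col in (([0,0,0],(0,255,255)),([0,0,.022],(0,255,0)),([0,0,-.02],(255,0,255))):
        p=(proj(m,o["position"]+T.apply(q))[0]-[c,a])*k; cv2.drawMarker(z,tuple(int(v) for v in p),col,0,12,1)
    cv2.imwrite(f"pics/{n}6.png",z)
E
```

```text
(no output)
```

View pics/scene6.png

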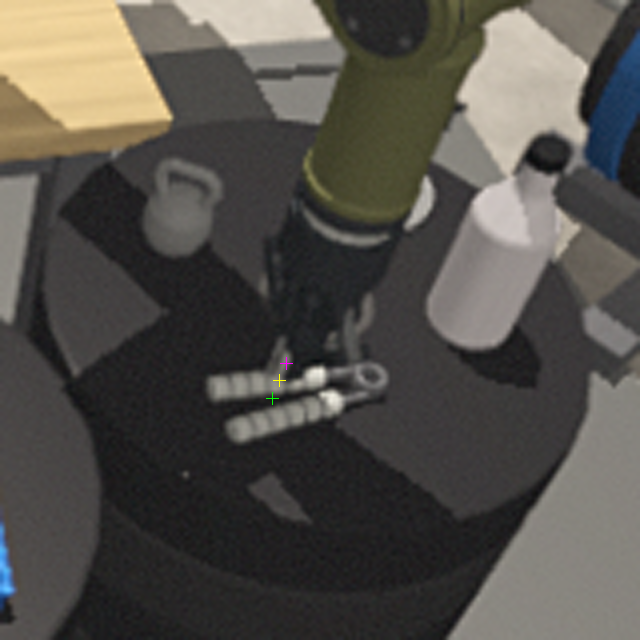

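View pics/top6.png

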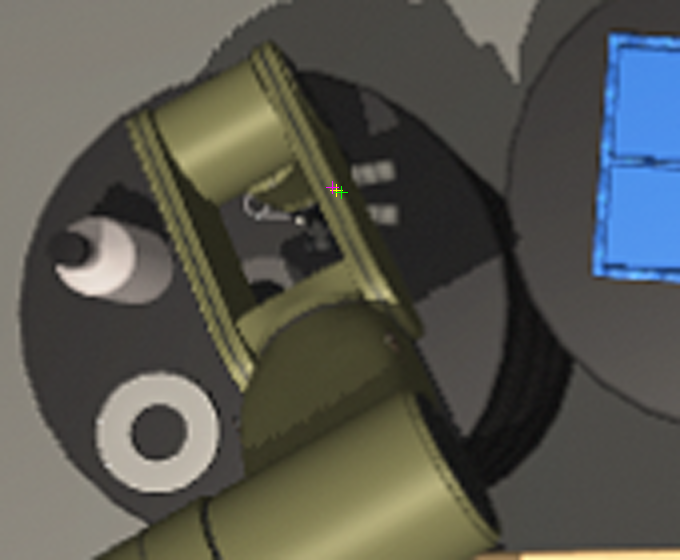

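```bash
python3 - <<'E'
import cv2
i=cv2.imread("pics/w6.png");a=cv2.resize(i[230:380,200:370],None,fx=4,fy=4,interpolation=2);cv2.imwrite("pics/w6z.png",a)
i=cv2.imread("pics/scene6.png")[220:460,180:420];cv2.imwrite("pics/scene6z.png",cv2.convertScaleAbs(cv2.resize(i,None,fx=2.5,fy=2.5),alpha=2,beta=20))
E
```

```text
(no output)
```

View pics/w6z.png

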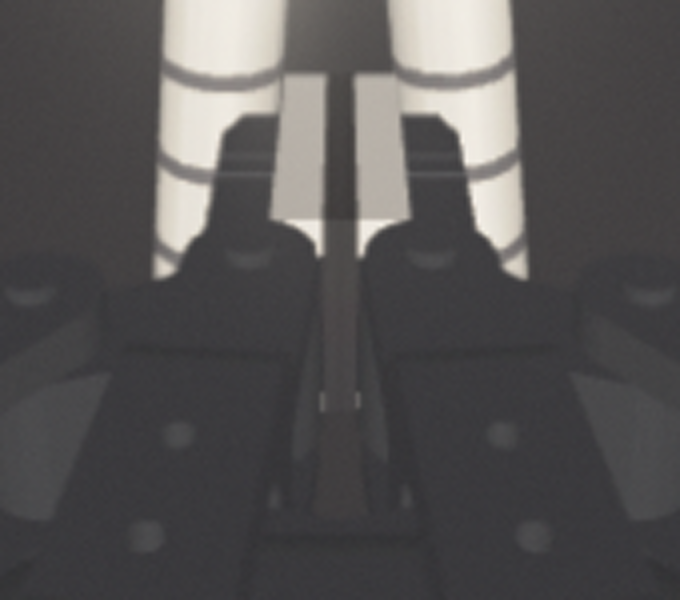

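View pics/scene6z.png

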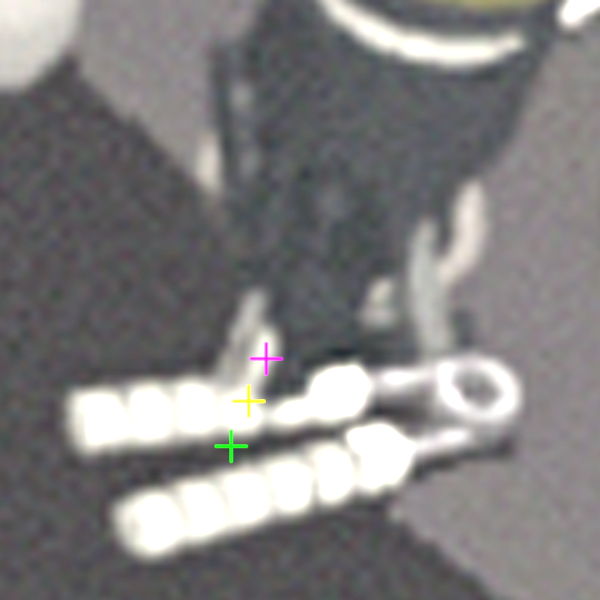

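Emit:
send_rows --commands '[0,0,0,-0.02,0,0,0,0,0,0,-0.02,0,0,0,0,0,0.03,0,0,0,0,0,0,0.035,0,0,0,0,0,0,0,0.02,0,0,0,0,0,0,0.018,0,0,0,0,0,0,0,0,0,0]'

```text
t: 9.35
position: [0.6333, 0.3708, 0.0252]
orientation: [-179.7, 0.1, 93.5]
force: [-0.9, -0.3, -0.0]
grip_width: -0.0002
```

```bash
python3 look.py w7; python3 - <<'E'
from bench import *
import cv2
im=capture("scene")[:,:,::-1]; cv2.imwrite("pics/scene7.png",cv2.resize(im[170:270,340:460],None,fx=6,fy=6,interpolation=2))
E
```

```text
t 9.35 pos [0.6333 0.3708 0.0252] ori [-1.7967e+02  1.4000e-01  9.3480e+01] F [-0.9 -0.3 -0. ] w -0.0002
```

View pics/w7.png

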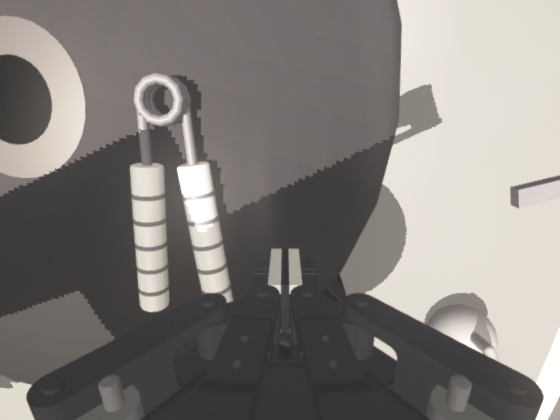

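View pics/scene7.png

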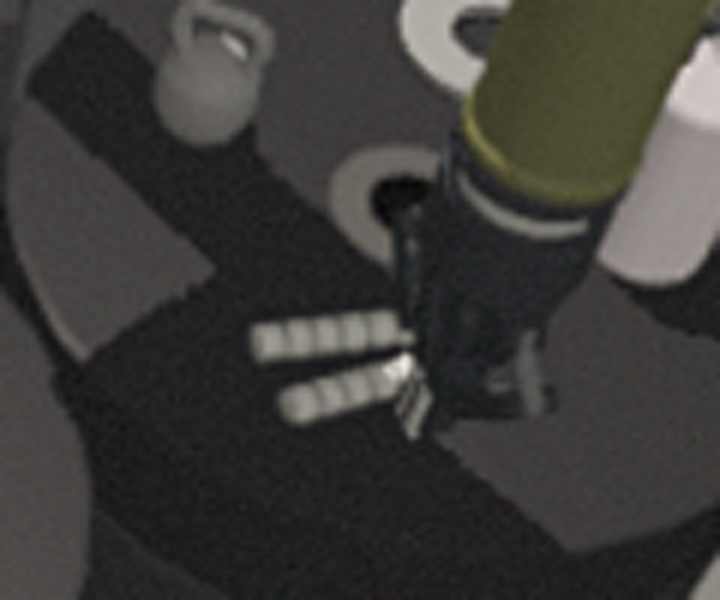

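```bash
python3 - <<'E'
from bench import *
from h import *
m=camera_model("scene");w=camera_model("wrist");o=get_obs();T=R.from_euler("xyz",o["orientation"],degrees=True)
for x in (.011,0,-.011):
  for z in (-.04,-.02,0,.022): 
    P=o["position"]+T.apply([x,0,z]);print(x,z,P.round(3),"scene",proj(m,P).round(1),"crop",((proj(m,P)-[340,170])*6).round(0),"wrist",proj(w,P).round(1))
E
```

```text
0.011 -0.04 [0.634 0.383 0.068] scene [[416.4 232.6]] crop [[459. 376.]] wrist [[285.6 270.7]]
0.011 -0.02 [0.634 0.383 0.048] scene [[414.5 236.9]] crop [[447. 401.]] wrist [[285.4 250. ]]
0.011 0 [0.634 0.383 0.028] scene [[412.6 241. ]] crop [[435. 426.]] wrist [[285.3 234.1]]
0.011 0.022 [0.634 0.383 0.006] scene [[410.5 245.4]] crop [[423. 453.]] wrist [[285.2 220.3]]
0 -0.04 [0.635 0.372 0.068] scene [[412.9 233.3]] crop [[438. 380.]] wrist [[285.6 294.3]]
0 -0.02 [0.635 0.372 0.048] scene [[411.  237.5]] crop [[426. 405.]] wrist [[285.4 271.1]]
0 0 [0.635 0.372 0.028] scene [[409.1 241.7]] crop [[415. 430.]] wrist [[285.3 253.1]]
0 0.022 [0.635 0.372 0.006] scene [[407.1 246.1]] crop [[403. 457.]] wrist [[285.2 237.5]]
-0.011 -0.04 [0.636 0.361 0.068] scene [[409.4 234. ]] crop [[416. 384.]] wrist [[285.6 316.5]]
-0.011 -0.02 [0.636 0.361 0.048] scene [[407.5 238.2]] crop [[405. 409.]] wrist [[285.4 291.2]]
-0.011 0 [0.636 0.361 0.028] scene [[405.7 242.4]] crop [[394. 434.]] wrist [[285.3 271.4]]
-0.011 0.022 [0.636 0.361 0.006] scene [[403.8 246.8]] crop [[383. 461.]] wrist [[285.2 254.1]]
```

Emit:
send_rows --commands '[0,0,0,0.003,0,0,0,0,0,0,0.003,0,0,0,0,0,0,0,0,0,0]'

```text
t: 9.75
position: [0.6353, 0.3723, 0.0229]
orientation: [180.0, -0.0, 93.5]
force: [0.6, -1.0, -0.5]
grip_width: -0.0
```

Emit:
send_rows --commands '[0,0,0,0.003,0,0,0,0,0,0,0,0,0,0]'

```text
t: 9.95
position: [0.6352, 0.3721, 0.0194]
orientation: [-180.0, 0.0, 93.5]
force: [-0.3, -0.2, -0.2]
grip_width: -0.0001
```

Emit:
send_rows --commands '[0,0,0,0.003,0,0,0,0,0,0,0,0,0,0]'

```text
t: 10.15
position: [0.6351, 0.372, 0.016]
orientation: [-180.0, 0.0, 93.5]
force: [-0.2, -1.0, -0.3]
grip_width: -0.0002
```

Emit:
send_rows --commands '[0,0,0,0.003,0,0,0,0,0,0,0,0,0,0]'

```text
t: 10.35
position: [0.6351, 0.372, 0.013]
orientation: [-180.0, 0.0, 93.5]
force: [0.4, 0.0, -0.4]
grip_width: -0.0001
```

Emit:
send_rows --commands '[0,0,0,0.003,0,0,0,0,0,0,0,0,0,0]'

```text
t: 10.55
position: [0.6351, 0.372, 0.01]
orientation: [-180.0, 0.0, 93.5]
force: [0.3, -0.6, -0.8]
grip_width: -0.0003
```

Emit:
send_rows --commands '[0,0,0,0.003,0,0,0,0,0,0,0,0,0,0]'

```text
t: 10.75
position: [0.6351, 0.372, 0.007]
orientation: [-180.0, 0.0, 93.5]
force: [0.3, 0.4, -0.1]
grip_width: 0.0
```

Emit:
send_rows --commands '[0,0,0,0.003,0,0,0,0,0,0,0,0,0,0]'

```text
t: 10.95
position: [0.6351, 0.372, 0.004]
orientation: [-180.0, 0.0, 93.5]
force: [-0.1, 0.4, 0.5]
grip_width: -0.0
```

Emit:
send_rows --commands '[0,0,0,0.003,0,0,0,0,0,0,0,0,0,0]'

```text
t: 11.15
position: [0.6351, 0.372, 0.001]
orientation: [-180.0, 0.0, 93.5]
force: [-0.2, 0.0, -0.3]
grip_width: 0.0003
```

```bash
python3 look.py w8; python3 - <<'E'
from bench import *
import cv2
im=capture("scene")[:,:,::-1]; cv2.imwrite("pics/scene8.png",cv2.resize(im[170:270,340:460],None,fx=6,fy=6,interpolation=2))
E
```

```text
t 11.15 pos [0.6351 0.372  0.001 ] ori [-1.7996e+02  2.0000e-02  9.3500e+01] F [-0.2  0.  -0.3] w 0.0003
```

View pics/scene8.png

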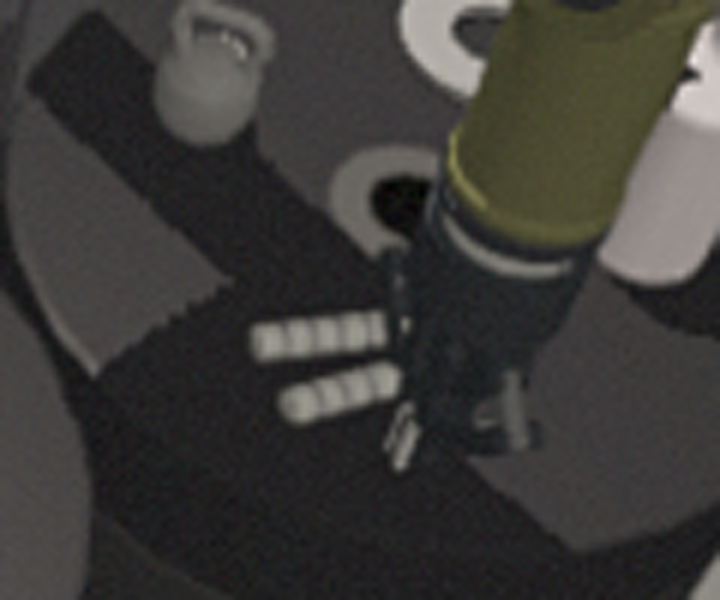

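View pics/w8.png

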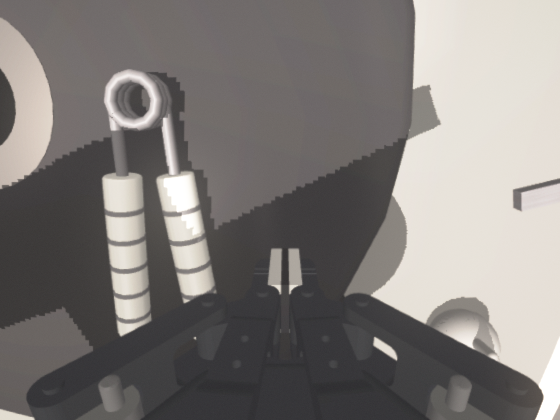

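```bash
python3 - <<'E'
from h import *
import pickle
def g(n): o,m,im,r=pickle.load(open(f"pics/{n}.pkl","rb")); return o,m
for n in ("w3","w4","w5","w7","w8"):
    o,m=g(n);E=m["extrinsics"];C=-E[:3,:3].T@E[:3,3];print(n,o["position"].round(4),o["orientation"].round(2),"cam",C.round(4),"cam in tool",R.from_euler("xyz",o["orientation"],degrees=True).inv().apply(C-o["position"]).round(4))
M={n:g(n)[1] for n in ("w4","w5","w7","w8")}
obs=[(M["w4"],[279.5,106]),(M["w5"],[282.5,101]),(M["w7"],[161,100]),(M["w8"],[138,100])]
print(tri(obs)); print(tri(obs[:2]),tri(obs[2:]),tri([obs[1],obs[2]]))
# coil ring dia in px
E
```

```text
w3 [0.5206 0.3503 0.2891] [1.7994e+02 3.0000e-02 4.0000e-02] cam [0.5939 0.3491 0.4427] cam in tool [ 0.0733  0.0014 -0.1537]
w4 [0.5746 0.3682 0.1555] [-1.7999e+02  1.0000e-02  9.3280e+01] cam [0.57   0.4404 0.3092] cam in tool [ 0.0723 -0.0005 -0.1537]
w5 [0.5712 0.3686 0.0272] [ 1.7993e+02 -3.0000e-02  9.3490e+01] cam [0.5662 0.4406 0.1809] cam in tool [ 0.0723 -0.0005 -0.1537]
w7 [0.6333 0.3708 0.0252] [-1.7967e+02  1.4000e-01  9.3480e+01] cam [0.6293 0.4433 0.1787] cam in tool [ 0.0723 -0.0004 -0.1537]
w8 [0.6351 0.372  0.001 ] [-1.7996e+02  2.0000e-02  9.3500e+01] cam [0.6304 0.4442 0.1547] cam in tool [ 0.0723 -0.0005 -0.1537]
(array([0.56513221, 0.44633638, 0.01204681]), [array([-0.1, -0.1]), array([0. , 0.5]), array([ 0.7, -0.5]), array([-0.8,  0.2])])
(array([0.5653034 , 0.4460599 , 0.02521019]), [array([-0.1, -0.1]), array([0.2, 0.2])]) (array([0.56036366, 0.44643066, 0.00076253]), [array([-0. , -0.3]), array([0. , 0.4])]) (array([0.56511947, 0.44630931, 0.01306379]), [array([-0. ,  0.5]), array([-0. , -0.5])])
```

```bash
python3 - <<'E'
import bench; print(bench.tip_reach, [n for n in dir(bench) if n[0]!='_'])
E
```

```text
0.022 ['MotionError', 'camera_model', 'capture', 'get_obs', 'job_done', 'mark_of', 'silhouettes', 'tip_reach']
```

Emit:
send_rows --commands '[0,0,0,0.003,0,0,0,0,0,0,0,0,0,0]'

```text
t: 11.45
position: [0.6351, 0.372, -0.0019]
orientation: [-180.0, 0.0, 93.5]
force: [-0.1, -0.2, 0.2]
grip_width: 0.0001
```

Emit:
send_rows --commands '[0,0,0,0.003,0,0,0,0,0,0,0,0,0,0]'

```text
t: 11.65
position: [0.6351, 0.372, -0.005]
orientation: [-180.0, 0.0, 93.5]
force: [-0.5, 0.6, 0.1]
grip_width: 0.0003
```

Emit:
send_rows --commands '[0,0,0,0.003,0,0,0,0,0,0,0,0,0,0]'

```text
t: 11.85
position: [0.6351, 0.372, -0.008]
orientation: [-180.0, 0.0, 93.5]
force: [0.1, -1.1, -0.6]
grip_width: -0.0002
```

```bash
python3 look.py w9; python3 - <<'E'
from bench import *
import cv2
im=capture("scene")[:,:,::-1]; cv2.imwrite("pics/scene9.png",cv2.resize(im[170:270,340:460],None,fx=6,fy=6,interpolation=2))
E
```

```text
t 11.85 pos [ 0.6351  0.372  -0.008 ] ori [-1.7996e+02  2.0000e-02  9.3500e+01] F [ 0.1 -1.1 -0.6] w -0.0002
```

View pics/scene9.png

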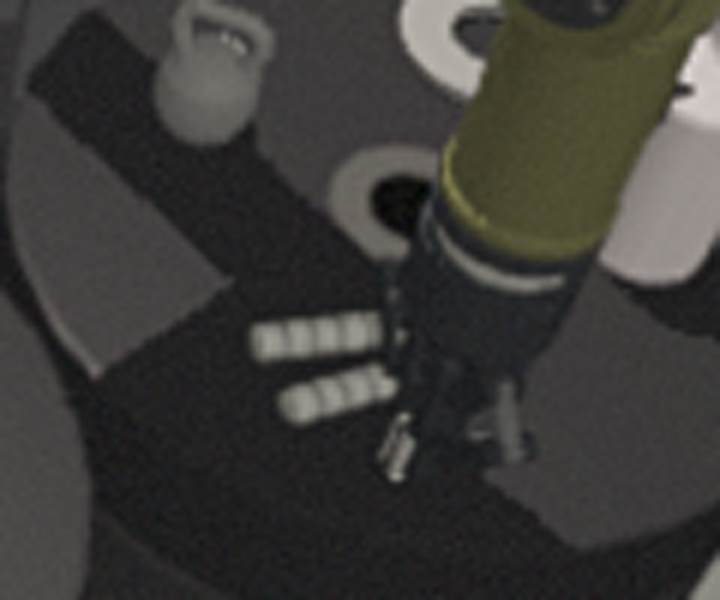

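Emit:
send_rows --commands '[0,0,0,0.003,0,0,0,0,0,0,0,0,0,0]'

```text
t: 12.15
position: [0.6351, 0.372, -0.0109]
orientation: [-180.0, 0.0, 93.5]
force: [-0.4, 0.1, 0.2]
grip_width: 0.0001
```

Emit:
send_rows --commands '[0,0,0,0.003,0,0,0,0,0,0,0,0,0,0]'

```text
t: 12.35
position: [0.6355, 0.3722, -0.0117]
orientation: [180.0, -0.0, 93.5]
force: [-3.3, -2.2, 8.0]
grip_width: 0.0001
```

Emit:
send_rows --commands '[0,0,0,0.003,0,0,0,0,0,0,0,0,0,0]'

```text
t: 12.55
position: [0.6356, 0.3723, -0.0117]
orientation: [179.9, -0.0, 93.5]
force: [-5.7, -4.1, 21.3]
grip_width: 0.0004
```

Emit:
send_rows --commands '[0,0,0,-0.026,0,0,0,0,0,0,-0.026,0,0,0,1,0,-0.032,0,0,0,0,1,0,-0.033,0,0,0,0,1,0,0,0,0,0,0,1,0,0,0.015,0,0,0,1,0,0,0.016,0,0,0,1,0,0,0.01,0,0,0,1,0,0,0.0075,0,0,0,1,0,0,0,0,0,0]'

```text
t: 13.55
position: [0.5702, 0.3676, -0.015]
orientation: [-179.9, 0.1, 93.5]
force: [0.3, 0.1, -0.4]
grip_width: 0.0855
```

```bash
python3 look.py w10
```

```text
t 13.55 pos [ 0.5702  0.3676 -0.015 ] ori [-1.7987e+02  7.0000e-02  9.3480e+01] F [ 0.3  0.1 -0.4] w 0.0855
```

View pics/w10.png

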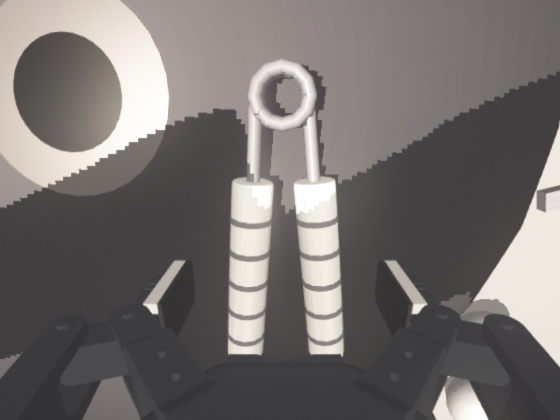

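Emit:
send_rows --commands '[0,0,0,-0.0015,0,0,0,0,0,0,0,0,0,0,0,0,0,0,0,0,0,0,0,0,0,0,0,0,0,0,0,0,0,0,0]' --newtons 50

```text
t: 14.1
position: [0.5712, 0.3686, -0.0099]
orientation: [179.9, -0.1, 93.5]
force: [-1.7, -1.0, 6.1]
grip_width: 0.0505
```

```bash
python3 - <<'E'
from h import *
plan([.571,.3686,-.010,93.5],[[.571,.3686,.09,93.5],[.641,-.031,.09,93.5],[.641,-.031,.09,85.1]])
E
```

```text
shift [   0.    0. -100.] turn 0.0 rows>= 2.1
shift [-403.1   45.5   -0. ] turn 0.0 rows>= 8.5
shift [ 0.  0. -0.] turn 8.4 rows>= 1.0
```

Emit:
send_rows --commands '[0,0,0,-0.015,0,0,0,0,0,0,-0.025,0,0,0,0,0,0,-0.03,0,0,0,0,0,0,-0.03,0,0,0,0,0,0,0,0,0,0]'

```text
t: 14.6
position: [0.5737, 0.3701, 0.0942]
orientation: [179.5, -0.3, 93.5]
force: [0.4, 0.7, -1.8]
grip_width: 0.0508
```

```bash
python3 look.py w11
```

```text
t 14.6 pos [0.5737 0.3701 0.0942] ori [179.48  -0.25  93.51] F [ 0.4  0.7 -1.8] w 0.0508
```

View pics/w11.png

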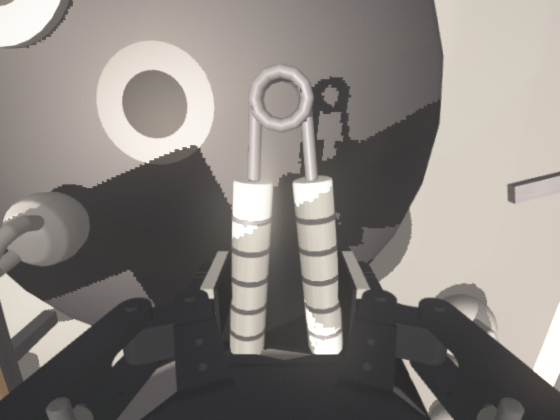

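Emit:
send_rows --commands '[0,-0.03,0.003,0,0,0,0,0,-0.0403,0.0046,0,0,0,0,0,-0.0403,0.0046,0,0,0,0,0,-0.0403,0.0046,0,0,0,0,0,-0.0403,0.0046,0,0,0,0,0,-0.0403,0.0046,0,0,0,0,0,-0.0403,0.0046,0,0,0,0,0,-0.0403,0.0046,0,0,0,0,0,-0.0403,0.0046,0,0,0,0,0,-0.03,0.0046,0,0,0,0,0,-0.021,0,0,0,0,0,0,0,0,0,0,0,8.4,0,0,0,0,0,0,0,0,0,0,0,0,0,0]'

```text
t: 16.05
position: [0.6383, -0.0315, 0.0872]
orientation: [-179.8, -0.0, 85.3]
force: [0.0, 0.1, -2.0]
grip_width: 0.0504
```

```bash
python3 look.py w12 tray
```

```text
t 16.05 pos [ 0.6383 -0.0315  0.0872] ori [-1.7984e+02 -2.0000e-02  8.5270e+01] F [ 0.   0.1 -2. ] w 0.0504
tray mark [221.5 177.5] 0.88
tray sil [ 37.   0. 387. 348.] 0.87 81184
```

View pics/w12.png

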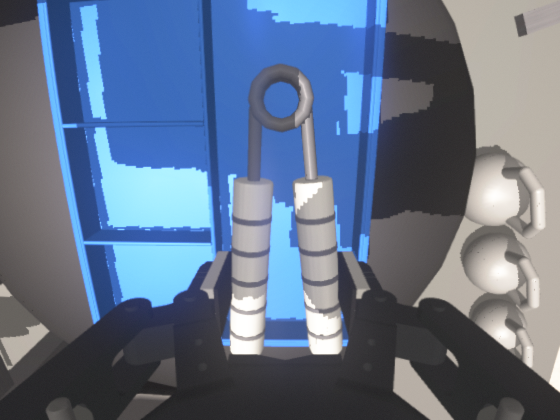

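```bash
cat > ov.py <<'E'
import sys,pickle
from h import *
def tw(tp,xy,z):
    a=np.radians(tp[2]);Rm=np.array([[np.cos(a),-np.sin(a)],[np.sin(a),np.cos(a)]]);xy=np.atleast_2d(xy)
    return np.c_[xy@Rm.T+np.array(tp[:2]),np.full(len(xy),z)]
def overlay(name,tp,extra=[],out=None):
    o,m,im,res=pickle.load(open(f"pics/{name}.pkl","rb"));im=im[:,:,::-1].copy()
    for (x0,x1,y0,y1) in ((-104,2,-129,129),(6,104,45,129),(6,104,-42,42),(6,104,-129,-45),(-107.5,107.5,-132,132)):
        q=[]
        for a,b in (((x0,y0),(x0,y1)),((x0,y1),(x1,y1)),((x1,y1),(x1,y0)),((x1,y0),(x0,y0))):
            t=np.linspace(0,1,20)[:,None];q.append((1-t)*np.array(a)+t*np.array(b))
        q=np.vstack(q)/1000
        cv2.polylines(im,[proj(m,tw(tp,q,tp[3]+.028)).round().astype(int)],True,(0,255,255),1)
    for P in extra: cv2.drawMarker(im,tuple(int(v) for v in proj(m,P)[0]),(0,0,255),0,10,1)
    cv2.imwrite(f"pics/{out or name+'_ov'}.png",im)
if __name__=="__main__": overlay(sys.argv[1],[float(v) for v in sys.argv[2:6]])
E
python3 ov.py w12 .5926 -.0049 175.3 0.0; python3 ov.py w2 .5926 -.0049 175.3 0.0
```

```text
(no output)
```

View pics/w12_ov.png

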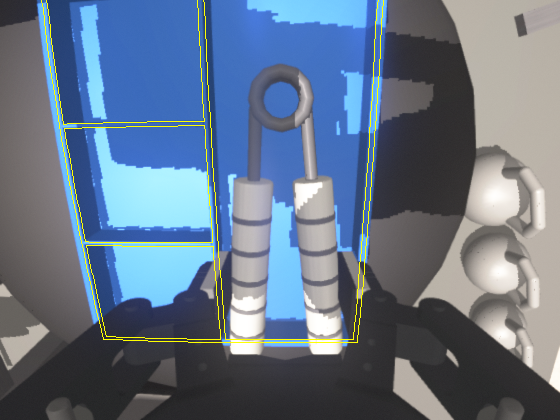

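View pics/w2_ov.png

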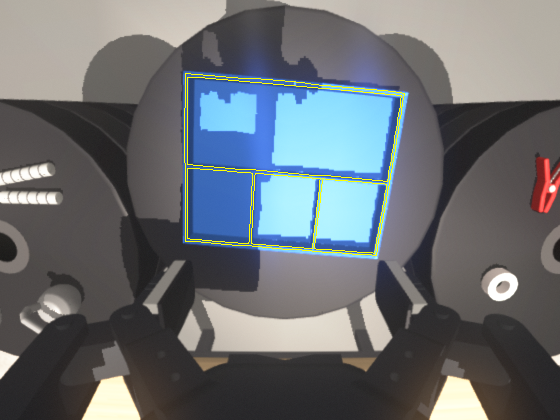

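Emit:
send_rows --commands '[0,0,0.0035,0.03,0,0,0,0,0,0,0.035,0,0,0,0,0,0,0.015,0,0,0,0,0,0,0.007,0,0,0,0,0,0,0.004,0,0,0,0,0,0,0,0,0,0]'

```text
t: 16.8
position: [0.6435, -0.032, -0.002]
orientation: [179.9, 0.0, 85.1]
force: [0.8, -0.4, -2.1]
grip_width: 0.0502
```

Emit:
send_rows --commands '[0,0,0,0.003,0,0,0,0,0,0,0.002,0,0,0,0,0,0,0,0,0,0]'

```text
t: 17.1
position: [0.6437, -0.0322, -0.0068]
orientation: [179.9, 0.0, 85.1]
force: [0.4, 0.1, -2.0]
grip_width: 0.0505
```

Emit:
send_rows --commands '[0,0,0,0.002,0,0,0,0,0,0,0,0,0,0]'

```text
t: 17.3
position: [0.6438, -0.0322, -0.0069]
orientation: [179.9, 0.0, 85.1]
force: [-3.8, 0.6, 9.8]
grip_width: 0.0502
```

Emit:
send_rows --commands '[0.72,0,0,-0.001,0,0,0,0.72,0,0,0,0,0,0,0.72,0,0,0,0,0,0,0.72,0,0,-0.02,0,0,0,0.72,0,0,-0.03,0,0,0,1,0,0,-0.04,0,0,0,1,0,0,-0.04,0,0,0,1,0,0,-0.04,0,0,0,1,0,0,0,0,0,0]'

```text
t: 18.2
position: [0.6474, -0.0325, 0.1683]
orientation: [179.3, 0.0, 85.1]
force: [0.4, -0.8, 0.3]
grip_width: 0.0853
```

```bash
python3 look.py w13 trainer_mid; python3 ov.py w13 .5926 -.0049 175.3 0.0
```

```text
t 18.2 pos [ 0.6474 -0.0325  0.1683] ori [1.7928e+02 2.0000e-02 8.5100e+01] F [ 0.4 -0.8  0.3] w 0.0853
trainer_mid mark [278.6 182.7] 0.67
trainer_mid sil [251.  92. 306. 233.] 0.63 3665
```

View pics/w13_ov.png

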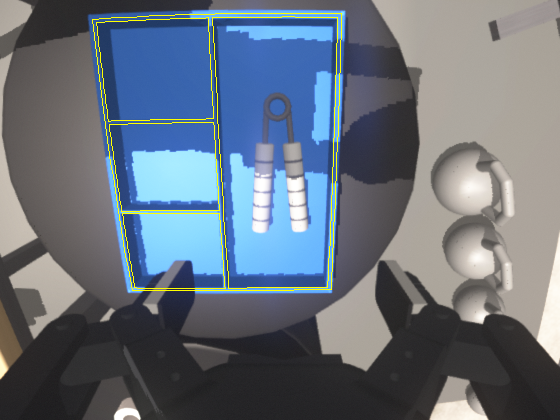

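```bash
python3 - <<'E'
from h import *
plan([.6444,-.0322,.169,85.1],[[.6444,-.0322,.19,55],[.40,.345,.20,55]])
E
```

```text
shift [  0.   0. -21.] turn 30.1 rows>= 3.5
shift [ 168.8 -416.6  -10. ] turn 0.0 rows>= 9.4
```

Emit:
send_rows --commands '[1,0,0,-0.005,0,0,7.5,1,0,0,-0.005,0,0,7.5,1,0,0,-0.005,0,0,7.5,1,0,0,-0.006,0,0,7.6,1,0.0168,-0.0416,-0.001,0,0,0,1,0.0168,-0.0416,-0.001,0,0,0,1,0.0168,-0.0416,-0.001,0,0,0,1,0.0168,-0.0416,-0.001,0,0,0,1,0.0168,-0.0416,-0.001,0,0,0,1,0.0168,-0.0416,-0.001,0,0,0,1,0.0168,-0.0416,-0.001,0,0,0,1,0.0168,-0.0416,-0.001,0,0,0,1,0.0168,-0.0416,-0.001,0,0,0,1,0.0168,-0.0416,-0.001,0,0,0,1,0,0,0,0,0,0,1,0,0,0,0,0,0]'

```text
t: 19.95
position: [0.3969, 0.3441, 0.1907]
orientation: [-180.0, 0.2, 55.2]
force: [0.2, 0.0, -0.6]
grip_width: 0.0851
```

```bash
python3 look.py w14 kettlebell_mid
```

```text
t 19.95 pos [0.3969 0.3441 0.1907] ori [-179.96    0.22   55.17] F [ 0.2  0.  -0.6] w 0.0851
kettlebell_mid sil [250. 159. 305. 228.] 0.85 2511
```

View pics/w14.png

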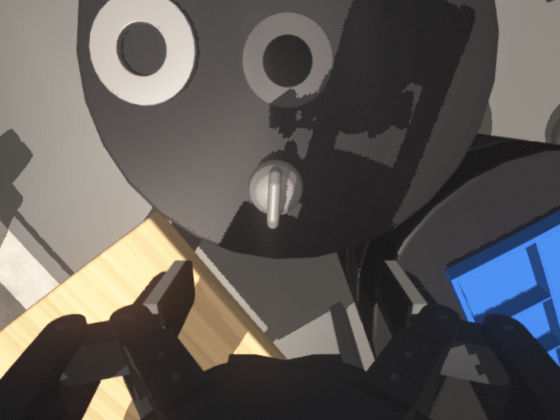

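```bash
python3 - <<'E'
from h import *
import pickle
o,m,im,res=pickle.load(open("pics/w14.pkl","rb"))
b=atz(m,[275.5,187],.0245);print(b)
for yaw in (52,55,58):
    d=np.array([np.cos(np.radians(yaw)),np.sin(np.radians(yaw)),0])
    c=b+[0,0,.0555];print(yaw,proj(m,np.array([c-d*.015,c,c+d*.015])).round(1).tolist())
for z in (.0,.0245): print(proj(m,b+[0,0,z]).round(1))
i=cv2.imread("pics/w14.png");cv2.imwrite("pics/w14z.png",cv2.resize(i[140:250,220:330],None,fx=5.4,fy=5.4,interpolation=2))
E
```

```text
[0.38776563 0.34695673 0.0245    ]
52 [[273.0, 217.8], [273.7, 201.6], [274.5, 185.0]]
55 [[273.9, 217.8], [273.7, 201.6], [273.6, 184.9]]
58 [[274.7, 217.8], [273.7, 201.6], [272.7, 185.0]]
[[275.5 187. ]]
[[274.8 192.8]]
```

View pics/w14z.png

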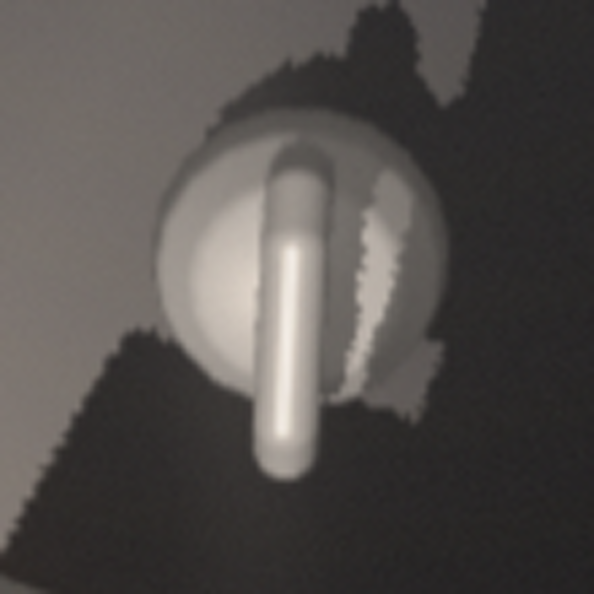

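```bash
python3 - <<'E'
from h import *
plan([.3969,.3441,.1907,52],[[.3878,.347,.052,52]])
E
```

```text
shift [ -3.3  -9.  138.7] turn 0.0 rows>= 2.9
```

Emit:
send_rows --commands '[1,0,0,0.02,0,0,3.2,1,-0.003,-0.009,0.035,0,0,0,1,0,0,0.035,0,0,0,1,0,0,0.02,0,0,0,1,0,0,0.01,0,0,0,1,0,0,0,0,0,0,1,0,0,0,0,0,0]' --newtons 80

```text
t: 20.8
position: [0.3907, 0.3472, 0.0731]
orientation: [180.0, -0.1, 51.7]
force: [-0.0, 0.5, 0.4]
grip_width: 0.0855
```

```bash
python3 look.py w15
```

```text
t 20.8 pos [0.3907 0.3472 0.0731] ori [ 1.7998e+02 -6.0000e-02  5.1720e+01] F [-0.   0.5  0.4] w 0.0855
```

View pics/w15.png

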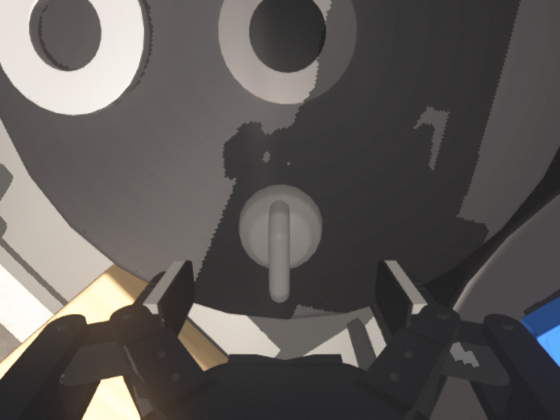

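```bash
python3 - <<'E'
from h import *
import pickle
o,m,im,res=pickle.load(open("pics/w15.pkl","rb"))
b=atz(m,[280.5,227],.0245);print(b, o["position"])
d=np.array([np.cos(np.radians(51.7)),np.sin(np.radians(51.7)),0]);c=b+[0,0,.0555]
print(proj(m,np.array([c-d*.015,c,c+d*.015])).round(1).tolist())
plan([.3907,.3472,.0731,51.7],[[b[0],b[1],.052,51.7]])
E
```

```text
[0.38713325 0.34628978 0.0245    ] [0.39071335 0.34724626 0.07307379]
[[279.4, 289.5], [279.2, 264.3], [279.1, 237.4]]
shift [-2.9 -2.2 21.1] turn 0.0 rows>= 0.4
```

Emit:
send_rows --commands '[1,-0.002,-0.0022,0.011,0,0,0,1,0,0,0.01,0,0,0,1,0,0,0,0,0,0,0,0,0,0,0,0,0,0,0,0,0,0,0,0,0,0,0,0,0,0,0,0,0,0,0,0,0,0,0,0,0,0,0,0,0,0,0,0,0,0,0,0]' --newtons 80

```text
t: 21.75
position: [0.3868, 0.3472, 0.0519]
orientation: [180.0, -0.0, 51.8]
force: [-1.1, -0.8, 2.7]
grip_width: 0.0083
```

```bash
python3 look.py w16
```

```text
t 21.75 pos [0.3868 0.3472 0.0519] ori [ 1.7999e+02 -3.0000e-02  5.1800e+01] F [-1.1 -0.8  2.7] w 0.0083
```

View pics/w16.png

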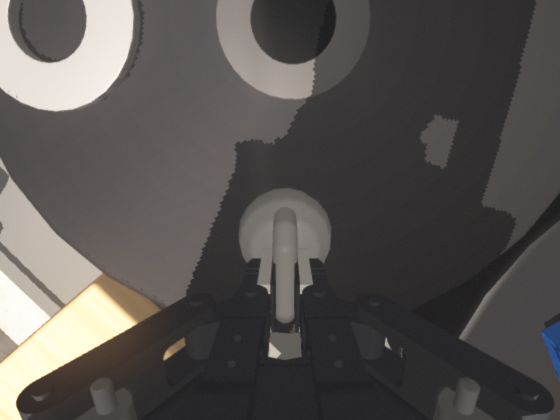

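Emit:
send_rows --commands '[0,0,0,-0.01,0,0,0,0,0,0,-0.02,0,0,0,0,0,0,-0.02,0,0,0,0,0,0,-0.02,0,0,0,0,0,0,0,0,0,0]'

```text
t: 22.3
position: [0.3878, 0.3481, 0.1236]
orientation: [179.9, -0.2, 51.8]
force: [1.5, 0.5, -6.3]
grip_width: 0.0081
```

```bash
python3 look.py w17; python3 - <<'E'
from h import *
# target left compartment centre tray (55,87)
from ov import tw
print(tw([.5926,-.005,175.3],[[.055,.087]],0))
E
```

```text
t 22.3 pos [0.3878 0.3481 0.1236] ori [179.94  -0.23  51.8 ] F [ 1.5  0.5 -6.3] w 0.0081
[[ 0.53065629 -0.08720083  0.        ]]
```

View pics/w17.png

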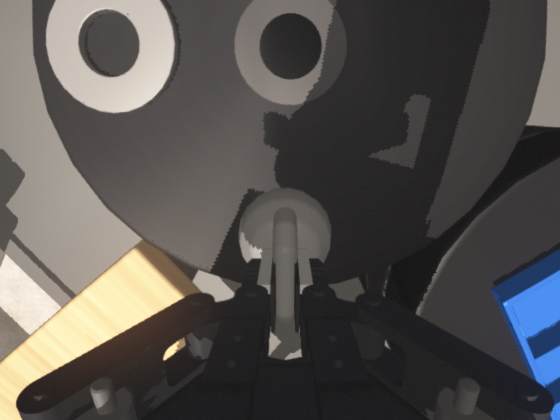

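```bash
python3 - <<'E'
from h import *
plan([.3878,.3481,.1236,51.8],[[.5307,-.086,.1236,51.8]])
E
```

```text
shift [-252.8  380.8   -0. ] turn 0.0 rows>= 9.5
```

Emit:
send_rows --commands '[0,-0.0067,0.01,-0.005,0,0,0,0,-0.0133,0.02,-0.005,0,0,0,0,-0.02,0.03,0,0,0,0,0,-0.02,0.03,0,0,0,0,0,-0.02,0.03,0,0,0,0,0,-0.02,0.03,0,0,0,0,0,-0.02,0.03,0,0,0,0,0,-0.02,0.03,0,0,0,0,0,-0.02,0.03,0,0,0,0,0,-0.02,0.03,0,0,0,0,0,-0.02,0.03,0,0,0,0,0,-0.02,0.03,0,0,0,0,0,-0.0133,0.02,0,0,0,0,0,-0.0133,0.02,0,0,0,0,0,-0.0067,0.01,0,0,0,0,0,0,0,0,0,0,0,0,0,0,0,0,0,0]'

```text
t: 24.05
position: [0.5272, -0.0862, 0.1307]
orientation: [-179.8, 0.0, 51.8]
force: [-0.2, 0.6, -7.3]
grip_width: 0.0081
```

```bash
python3 look.py w18;python3 ov.py w18 .5926 -.0049 175.3 0.0
```

```text
t 24.05 pos [ 0.5272 -0.0862  0.1307] ori [-1.7982e+02  3.0000e-02  5.1750e+01] F [-0.2  0.6 -7.3] w 0.0081
```

View pics/w18_ov.png

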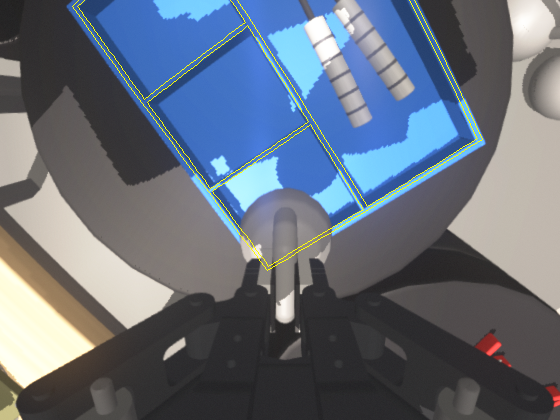

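Emit:
send_rows --commands '[0,0.001,0.001,0.01,0,0,0,0,0,0,0.018,0,0,0,0,0,0,0.018,0,0,0,0,0,0,0.012,0,0,0,0,0,0,0.008,0,0,0,0,0,0,0.004,0,0,0,0,0,0,0,0,0,0]'

```text
t: 24.8
position: [0.5299, -0.0865, 0.0611]
orientation: [-180.0, 0.0, 51.8]
force: [-0.4, -0.3, -6.9]
grip_width: 0.0082
```

Emit:
send_rows --commands '[0,0,0,0.002,0,0,0,0,0,0,0.002,0,0,0,0,0,0,0,0,0,0]'

```text
t: 25.1
position: [0.5302, -0.0868, 0.0577]
orientation: [180.0, -0.0, 51.8]
force: [-0.3, 0.6, -6.7]
grip_width: 0.0083
```

Emit:
send_rows --commands '[0,0,0,0.001,0,0,0,0,0,0,0.0005,0,0,0,0,0,0,0,0,0,0]'

```text
t: 25.4
position: [0.53, -0.0868, 0.056]
orientation: [-180.0, -0.0, 51.8]
force: [0.5, 0.7, -6.8]
grip_width: 0.0081
```

Emit:
send_rows --commands '[0,0,0,0.001,0,0,0,0,0,0,0,0,0,0]'

```text
t: 25.6
position: [0.5301, -0.0868, 0.055]
orientation: [180.0, -0.0, 51.8]
force: [0.9, -0.4, -7.2]
grip_width: 0.0082
```

Emit:
send_rows --commands '[0,0,0,0.001,0,0,0,0,0,0,0,0,0,0]'

```text
t: 25.8
position: [0.5305, -0.087, 0.0549]
orientation: [179.9, -0.0, 51.8]
force: [-1.2, -0.5, 3.4]
grip_width: 0.0081
```

Emit:
send_rows --commands '[0.1,0,0,-0.0005,0,0,0,0.25,0,0,0,0,0,0,0.4,0,0,0,0,0,0,0.4,0,0,0,0,0,0,0.4,0,0,0,0,0,0]'

```text
t: 26.3
position: [0.5304, -0.0868, 0.0546]
orientation: [180.0, -0.0, 51.8]
force: [0.5, -0.7, -0.1]
grip_width: 0.0342
```

Emit:
send_rows --commands '[0.4,0,0,-0.02,0,0,0,0.4,0,0,-0.04,0,0,0,0.6,0,0,-0.04,0,0,0,1,0,0,-0.03,0,0,0,1,0,0,0,0,0,0]'

```text
t: 26.8
position: [0.5336, -0.0875, 0.1895]
orientation: [179.5, -0.2, 51.8]
force: [0.2, -1.0, -0.2]
grip_width: 0.076
```

```bash
python3 look.py w19 kettlebell_mid;python3 ov.py w19 .5926 -.0049 175.3 0.0; python3 - <<'E'
from h import *
plan([.5300,-.0868,.185,51.8],[[.57,-.36,.185,51.8]])
E
```

```text
t 26.8 pos [ 0.5336 -0.0875  0.1895] ori [179.46  -0.25  51.8 ] F [ 0.2 -1.  -0.2] w 0.076
kettlebell_mid mark [282.9 191.9] 0.72
kettlebell_mid sil [256. 160. 310. 228.] 0.66 2465
shift [-190.   200.4   -0. ] turn 0.0 rows>= 5.8
```

View pics/w19_ov.png

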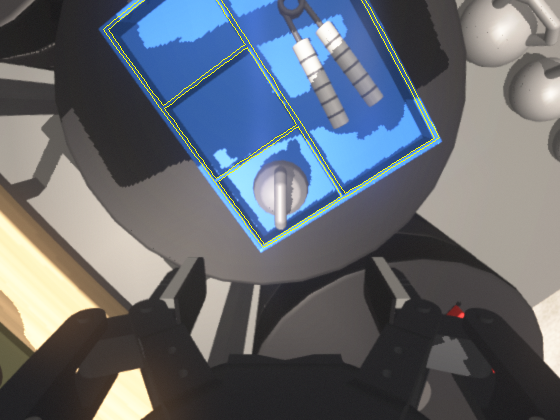

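```bash
python3 - <<'E'
from h import *
plan([.5310,-.087,.187,51.8],[[.58,-.378,.187,51.8]])
E
```

```text
shift [-198.4  218.5   -0. ] turn 0.0 rows>= 6.1
```

Emit:
send_rows --commands '[1,-0.0184,0.0205,0,0,0,0,1,-0.03,0.033,0,0,0,0,1,-0.03,0.033,0,0,0,0,1,-0.03,0.033,0,0,0,0,1,-0.03,0.033,0,0,0,0,1,-0.03,0.033,0,0,0,0,1,-0.03,0.033,0,0,0,0,1,0,0,0.008,0,0,8,1,0,0,0.008,0,0,8,1,0,0,0.008,0,0,8,1,0,0,0.008,0,0,8,1,0,0,0.008,0,0,8,1,0,0,0.008,0,0,8,1,0,0,0.008,0,0,5.8,1,0,0,0,0,0,0,1,0,0,0,0,0,0]'

```text
t: 28.55
position: [0.5782, -0.3771, 0.1267]
orientation: [-179.9, 0.2, -1.9]
force: [-0.1, -0.0, -0.8]
grip_width: 0.0852
```

```bash
python3 look.py w20 clip_mid; python3 - <<'E'
import cv2
i=cv2.imread("pics/w20.png");cv2.imwrite("pics/w20z.png",cv2.resize(i[110:270,200:400],None,fx=3.7,fy=3.7,interpolation=2))
E
```

```text
t 28.55 pos [ 0.5782 -0.3771  0.1267] ori [-1.7989e+02  1.6000e-01 -1.8600e+00] F [-0.1 -0.  -0.8] w 0.0852
clip_mid mark [281.7 205.5] 0.86
clip_mid mark [412.2 160.9] 0.85
clip_mid sil [371. 119. 438. 213.] 0.84 2460
clip_mid sil [259. 159. 314. 245.] 0.78 1781
```

View pics/w20.png

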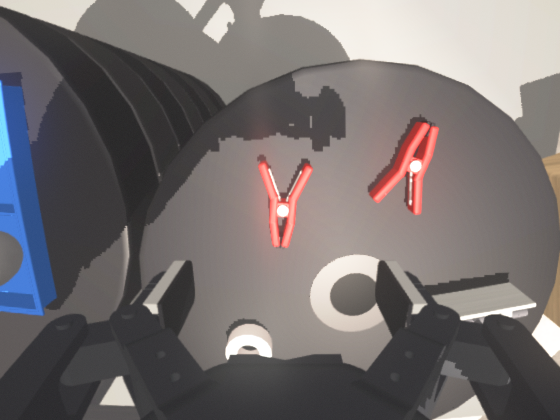

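View pics/w20z.png

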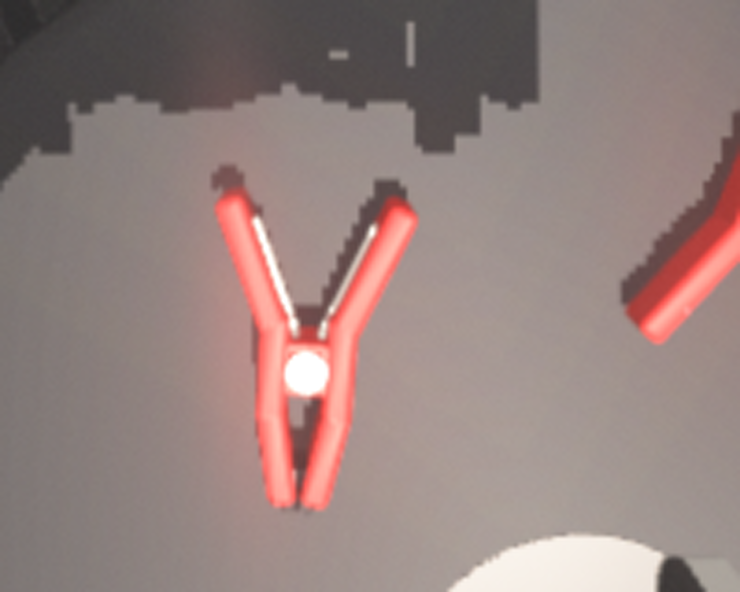

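```bash
python3 - <<'E'
from h import *
import pickle
o,m,im,res=pickle.load(open("pics/w20.pkl","rb"))
b=atz(m,[282.7,211],.016);t=atz(m,[280.8,246.5],.009);h=atz(m,[286,165.4],.009);print(b,t,h,np.linalg.norm(t-h),np.degrees(np.arctan2(*(t-h)[[1,0]])))
plan([*o["position"],-5.5],[[b[0],b[1],-.006,-5.5]])
E
```

```text
[ 0.56781082 -0.37608955  0.016     ] [ 0.53057164 -0.37292398  0.009     ] [ 0.60711452 -0.38029189  0.009     ] 0.07689667926861608 174.50172804426455
shift [-10.4  -0.  132.7] turn 0.0 rows>= 2.8
```

Emit:
send_rows --commands '[1,0,0,0.02,0,0,3.6,1,-0.0095,0,0.035,0,0,0,1,0,0,0.035,0,0,0,1,0,0,0.02,0,0,0,1,0,0,0.012,0,0,0,0.7,0,0,0.006,0,0,0,0.7,0,0,0,0,0,0]' --newtons 40

```text
t: 29.4
position: [0.5698, -0.377, 0.0005]
orientation: [180.0, -0.0, -5.6]
force: [0.3, 0.2, 0.9]
grip_width: 0.06
```

```bash
python3 look.py w21
```

```text
t 29.4 pos [ 5.698e-01 -3.770e-01  5.000e-04] ori [180.    -0.    -5.58] F [0.3 0.2 0.9] w 0.06
```

View pics/w21.png

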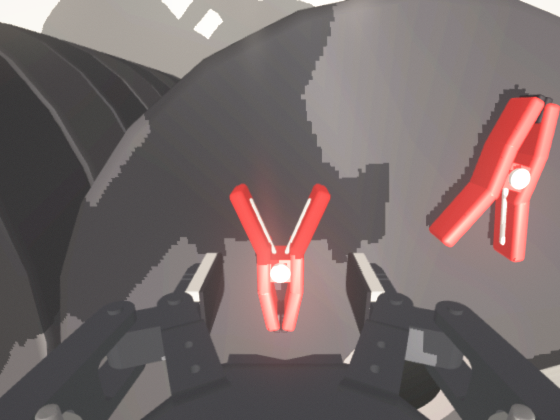

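Emit:
send_rows --commands '[0.7,-0.001,-0.002,0.005,0,0,0,0.5,0,0,0.004,0,0,0,0,0,0,0,0,0,0,0,0,0,0,0,0,0,0,0,0,0,0,0,0,0,0,0,0,0,0,0,0,0,0,0,0,0,0]' --newtons 40

```text
t: 30.15
position: [0.5689, -0.3748, -0.0083]
orientation: [180.0, -0.0, -5.6]
force: [0.0, 0.3, 0.8]
grip_width: 0.0222
```

Emit:
send_rows --commands '[0,0,0,-0.02,0,0,0,0,0,0,-0.03,0,0,0,0,0,0,-0.04,0,0,0,0,0,0,0,0,0,0]'

```text
t: 30.55
position: [0.5725, -0.3775, 0.0876]
orientation: [179.7, -0.6, -5.6]
force: [1.8, -0.7, 0.4]
grip_width: 0.0219
```

```bash
python3 look.py w22; python3 - <<'E'
from h import *
from ov import tw
t=tw([.5926,-.005,175.3],[[.055,-.087]],0)[0];print(t)
plan([.568,-.376,.09,-5.6],[[t[0],t[1],.09,-5.6]])
E
```

```text
t 30.55 pos [ 0.5725 -0.3775  0.0876] ori [179.66  -0.56  -5.6 ] F [ 1.8 -0.7  0.4] w 0.0219
[0.54491359 0.08621407 0.        ]
shift [ -68.1 -457.8   -0. ] turn 0.0 rows>= 9.6
```

View pics/w22.png

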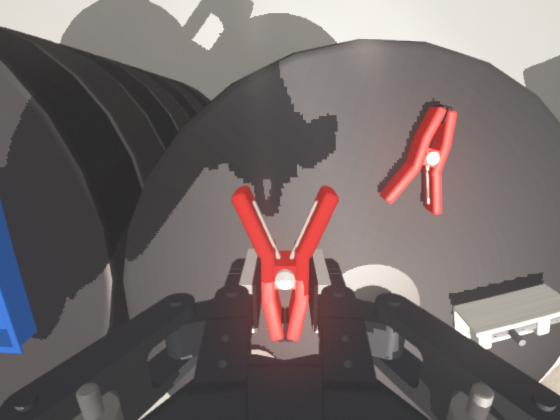

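Emit:
send_rows --commands '[0,0,0,-0.035,0,0,0,0,-0.0027,-0.02,-0.03,0,0,0,0,-0.0057,-0.038,0,0,0,0,0,-0.0057,-0.038,0,0,0,0,0,-0.0057,-0.038,0,0,0,0,0,-0.0057,-0.038,0,0,0,0,0,-0.0057,-0.038,0,0,0,0,0,-0.0057,-0.038,0,0,0,0,0,-0.0057,-0.038,0,0,0,0,0,-0.0057,-0.038,0,0,0,0,0,-0.0057,-0.038,0,0,0,0,0,-0.0057,-0.038,0,0,0,0,0,-0.0057,-0.038,0,0,0,0,0,-0.0027,-0.02,0.01,0,0,0,0,0,0,0.03,0,0,0,0,0,0,0.02,0,0,0,0,0,0,0,0,0,0]'

```text
t: 32.3
position: [0.5418, 0.0878, 0.0826]
orientation: [179.9, 0.5, -5.6]
force: [-0.1, 0.4, -1.1]
grip_width: 0.0223
```

```bash
python3 look.py w23;python3 ov.py w23 .5926 -.0049 175.3 0.0
```

```text
t 32.3 pos [0.5418 0.0878 0.0826] ori [179.9    0.51  -5.56] F [-0.1  0.4 -1.1] w 0.0223
```

View pics/w23_ov.png

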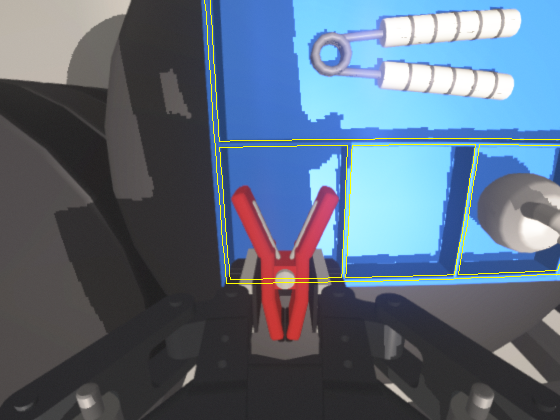

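Emit:
send_rows --commands '[0,0.003,0.001,0.02,0,0,-0.9,0,0,0,0.03,0,0,0,0,0,0,0.02,0,0,0,0,0,0,0.01,0,0,0,0,0,0,0.004,0,0,0,0,0,0,0,0,0,0]'

```text
t: 32.95
position: [0.5491, 0.0863, 0.0028]
orientation: [-180.0, -0.0, -4.7]
force: [-1.1, 0.0, -0.7]
grip_width: 0.022
```

Emit:
send_rows --commands '[0,-0.004,0,0.003,0,0,0,0,0,0,0.003,0,0,0,0,0,0,0.001,0,0,0,0,0,0,0,0,0,0]'

```text
t: 33.35
position: [0.5447, 0.0868, -0.0043]
orientation: [-180.0, -0.0, -4.7]
force: [0.0, -0.1, -1.1]
grip_width: 0.022
```

```bash
python3 look.py w24;python3 ov.py w24 .5926 -.0049 175.3 0.0
```

```text
t 33.35 pos [ 0.5447  0.0868 -0.0043] ori [-1.80e+02 -2.00e-02 -4.69e+00] F [ 0.  -0.1 -1.1] w 0.022
```

View pics/w24_ov.png

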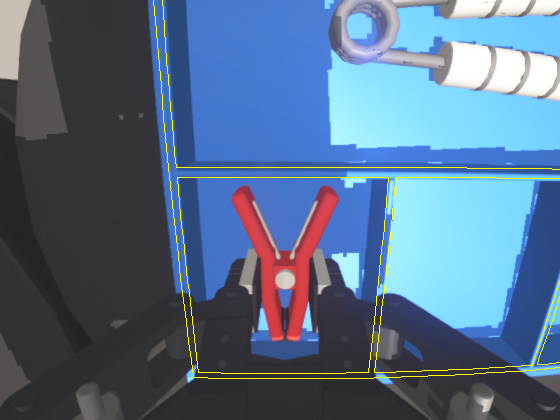

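Emit:
send_rows --commands '[0,0,0,0.001,0,0,0,0,0,0,0,0,0,0,0.42,0,0,0,0,0,0,0.42,0,0,0,0,0,0,0.42,0,0,0,0,0,0,0.42,0,0,-0.02,0,0,0,0.42,0,0,-0.04,0,0,0,1,0,0,-0.04,0,0,0,1,0,0,-0.04,0,0,0,1,0,0,0,0,0,0]'

```text
t: 34.4
position: [0.549, 0.0872, 0.1403]
orientation: [-179.9, -0.7, -4.7]
force: [0.7, 0.1, 0.9]
grip_width: 0.0772
```

```bash
python3 look.py w25 clip_mid;python3 ov.py w25 .5926 -.0049 175.3 0.0; python3 - <<'E'
from h import *
plan([.545,.0865,.135,-4.7],[[.545,.0865,.17,0],[.43,-.333,.17,0]])
E
```

```text
t 34.4 pos [0.549  0.0872 0.1403] ori [-179.89   -0.67   -4.7 ] F [0.7 0.1 0.9] w 0.0772
clip_mid mark [287.4 196.6] 0.94
clip_mid sil [259. 152. 312. 242.] 0.83 1733
shift [  0.  -0. -35.] turn -4.7 rows>= 0.7
shift [-115.   419.5   -0. ] turn 0.0 rows>= 9.1
```

View pics/w25_ov.png

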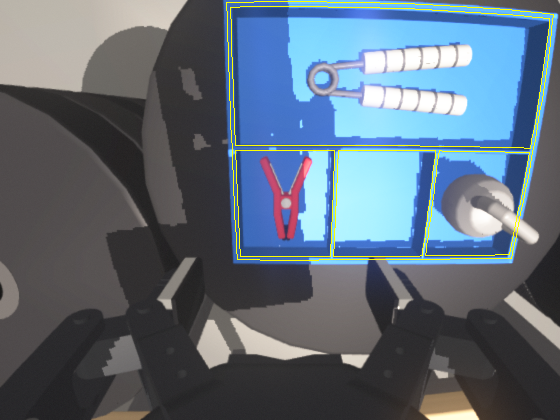

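```bash
python3 - <<'E'
from h import *
plan([.545,.0865,.17,85.3],[[.41,-.328,.17,85.3]])
E
```

```text
shift [-424.2 -100.6   -0. ] turn 0.0 rows>= 9.1
```

Emit:
send_rows --commands '[1,0,0,-0.004,0,0,-8.2,1,0,0,-0.004,0,0,-8.2,1,0,0,-0.004,0,0,-8.2,1,0,0,-0.004,0,0,-8.2,1,0,0,-0.004,0,0,-8.2,1,0,0,-0.004,0,0,-8.2,1,0,0,-0.004,0,0,-8.2,1,0,0,-0.004,0,0,-8.2,1,0,0,0,0,0,-8.2,1,0,0,0,0,0,-8.2,1,0,0,0,0,0,-8,1,0,0,0,0,0,0]'

```text
t: 35.75
position: [0.5431, 0.0866, 0.1642]
orientation: [-179.7, 0.0, 85.3]
force: [0.3, -0.2, -1.3]
grip_width: 0.0854
```

Emit:
send_rows --commands '[1,-0.022,-0.0053,0,0,0,0,1,-0.04,-0.0095,0,0,0,0,1,-0.04,-0.0095,0,0,0,0,1,-0.04,-0.0095,0,0,0,0,1,-0.04,-0.0095,0,0,0,0,1,-0.04,-0.0095,0,0,0,0,1,-0.04,-0.0095,0,0,0,0,1,-0.04,-0.0095,0.01,0,0,0,1,-0.04,-0.0095,0.01,0,0,0,1,-0.04,-0.0095,0.01,0,0,0,1,-0.04,-0.0095,0.01,0,0,0,1,0,0,0.01,0,0,0,1,0,0,0,0,0,0]'

```text
t: 37.05
position: [0.4081, -0.3249, 0.1139]
orientation: [-179.8, -0.2, 85.0]
force: [0.0, 0.4, 0.2]
grip_width: 0.0856
```

```bash
python3 look.py w26 ring_mid
```

```text
t 37.05 pos [ 0.4081 -0.3249  0.1139] ori [-179.75   -0.22   84.99] F [0.  0.4 0.2] w 0.0856
ring_mid mark [297.1 212.8] 0.73
ring_mid sil [269. 185. 322. 239.] 0.84 2179
```

View pics/w26.png

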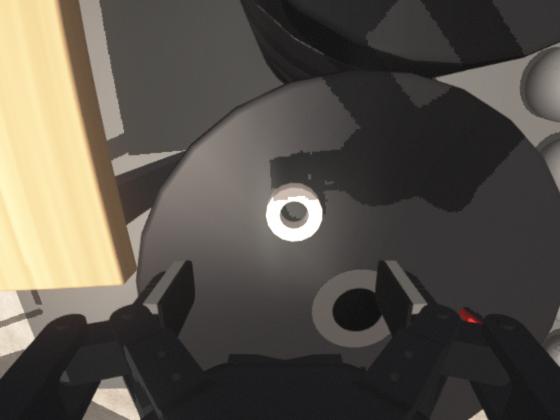

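```bash
python3 - <<'E'
from h import *
import pickle
o,m,im,res=pickle.load(open("pics/w26.pkl","rb"))
b=atz(m,[294.5,212.5],.019);l=atz(m,[266,212],.015);r=atz(m,[322.5,212],.015);print(b,np.linalg.norm(l-r))
plan([*o["position"],85],[[b[0],b[1],-.012,85]])
E
```

```text
[ 0.41508932 -0.3328181   0.019     ] 0.04784060268374941
shift [ -7.2   7.7 125.9] turn 0.0 rows>= 2.6
```

Emit:
send_rows --commands '[1,-0.003,0.004,0.02,0,0,0,1,-0.003,0.0035,0.035,0,0,0,1,0,0,0.035,0,0,0,1,0,0,0.02,0,0,0,1,0,0,0.008,0,0,0,1,0,0,0,0,0,0]' --newtons 30

```text
t: 37.8
position: [0.4172, -0.3309, -0.002]
orientation: [-179.9, -0.1, 85.4]
force: [0.2, 0.8, 0.5]
grip_width: 0.0855
```

```bash
python3 look.py w27
```

```text
t 37.8 pos [ 0.4172 -0.3309 -0.002 ] ori [-1.7992e+02 -6.0000e-02  8.5370e+01] F [0.2 0.8 0.5] w 0.0855
```

View pics/w27.png

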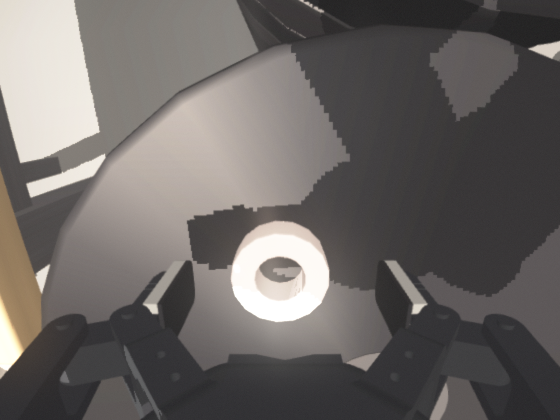

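Emit:
send_rows --commands '[1,0,-0.002,0.006,0,0,0,0.7,0,0,0,0,0,0,0,0,0,0,0,0,0,0,0,0,0,0,0,0,0,0,0,0,0,0,0,0,0,0,0,0,0,0]' --newtons 30

```text
t: 38.45
position: [0.4154, -0.3324, -0.0065]
orientation: [179.9, 0.0, 85.3]
force: [-0.2, 0.6, 5.4]
grip_width: 0.0469
```

Emit:
send_rows --commands '[0,0,0,-0.02,0,0,0,0,0,0,-0.03,0,0,0,0,0,0,-0.04,0,0,0,0,0,0,-0.04,0,0,0,0,0,0,-0.02,0,0,0,0,0,0,0,0,0,0]'

```text
t: 39.05
position: [0.4171, -0.334, 0.1464]
orientation: [179.6, 0.3, 85.3]
force: [0.6, -0.5, -0.9]
grip_width: 0.0469
```

```bash
python3 look.py w28; python3 - <<'E'
from h import *
from ov import tw
import pickle
o=pickle.load(open("pics/w28.pkl","rb"))[0]
t=tw([.5926,-.005,175.3],[[.055,0]],0)[0];print(t)
plan([.4155,-.331,.142,85.3],[[t[0],t[1],.142,85.3]])
E
```

```text
t 39.05 pos [ 0.4171 -0.334   0.1464] ori [179.62   0.3   85.29] F [ 0.6 -0.5 -0.9] w 0.0469
[ 5.37784944e-01 -4.93382025e-04  0.00000000e+00]
shift [339.4  94.8  -0. ] turn 0.0 rows>= 7.3
```

View pics/w28.png

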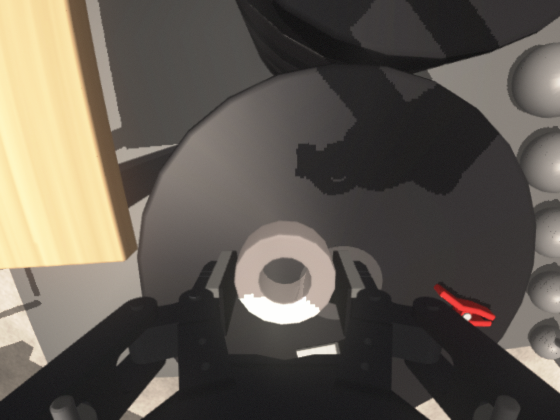

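Emit:
send_rows --commands '[0,0.02,0.0056,0,0,0,0,0,0.038,0.0106,0,0,0,0,0,0.038,0.0106,0,0,0,0,0,0.038,0.0106,0,0,0,0,0,0.038,0.0106,0,0,0,0,0,0.038,0.0106,0,0,0,0,0,0.038,0.0106,0,0,0,0,0,0.038,0.0106,0,0,0,0,0,0.035,0.01,0,0,0,0,0,0.018,0.005,0,0,0,0,0,0,0,0.02,0,0,0,0,0,0,0.03,0,0,0,0,0,0,0.02,0,0,0,0,0,0,0,0,0,0]'

```text
t: 40.5
position: [0.533, -0.0015, 0.0681]
orientation: [-179.4, -0.0, 85.3]
force: [-0.5, 1.0, -0.8]
grip_width: 0.0469
```

```bash
python3 look.py w29;python3 ov.py w29 .5926 -.0049 175.3 0.0
```

```text
t 40.5 pos [ 0.533  -0.0015  0.0681] ori [-179.42   -0.     85.31] F [-0.5  1.  -0.8] w 0.0469
```

View pics/w29_ov.png

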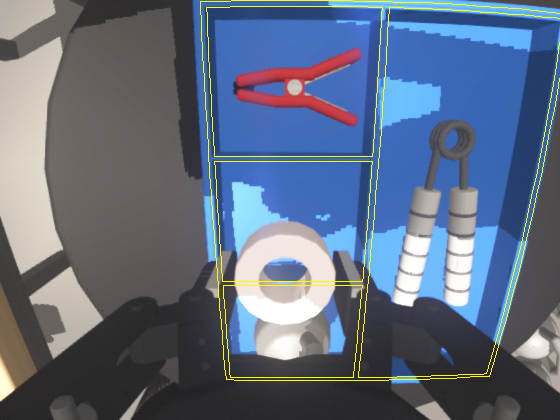

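Emit:
send_rows --commands '[0,0,0.002,0.015,0,0,0,0,0,0,0.01,0,0,0,0,0,0,0,0,0,0]'

```text
t: 40.85
position: [0.5383, -0.0022, 0.0467]
orientation: [-179.9, -0.0, 85.3]
force: [-0.9, -0.8, -0.4]
grip_width: 0.0471
```

Emit:
send_rows --commands '[0,0.003,0,0.02,0,0,0,0,0,0,0.015,0,0,0,0,0,0,0.008,0,0,0,0,0,0,0.004,0,0,0,0,0,0,0,0,0,0]'

```text
t: 41.35
position: [0.5396, 0.0008, 0.0005]
orientation: [-180.0, 0.0, 85.3]
force: [-0.2, 0.2, -0.2]
grip_width: 0.0466
```

```bash
python3 look.py w30;python3 ov.py w30 .5926 -.0049 175.3 0.0
```

```text
t 41.35 pos [5.396e-01 8.000e-04 5.000e-04] ori [-179.99    0.     85.29] F [-0.2  0.2 -0.2] w 0.0466
```

View pics/w30_ov.png

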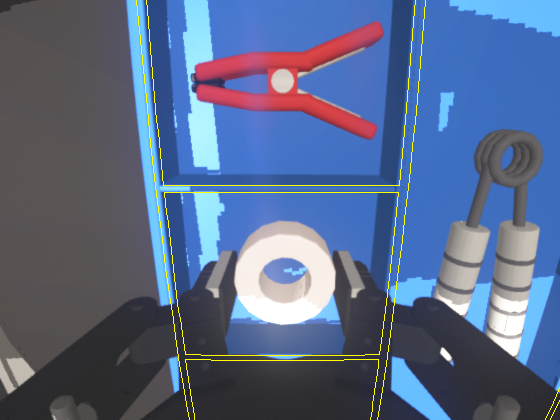

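Emit:
send_rows --commands '[0,0,0,0.002,0,0,0,0,0,0,0.001,0,0,0,0,0,0,0,0,0,0]'

```text
t: 41.7
position: [0.5397, 0.0009, -0.0023]
orientation: [180.0, -0.0, 85.3]
force: [0.1, 0.5, -0.0]
grip_width: 0.047
```

Emit:
send_rows --commands '[0.64,0,0,0,0,0,0,0.64,0,0,0,0,0,0,0.64,0,0,0,0,0,0,0.64,0,0,0,0,0,0]'

```text
t: 42.1
position: [0.5396, 0.0009, -0.0024]
orientation: [180.0, -0.0, 85.3]
force: [-0.3, -0.0, 0.5]
grip_width: 0.0548
```

Emit:
send_rows --commands '[0.64,0,0,-0.02,0,0,0,0.64,0,0,-0.04,0,0,0,0.64,0,0,-0.04,0,0,0,0.64,0,0,-0.04,0,0,0,0.64,0,0,-0.04,0,0,0,0.64,0,0,-0.02,0,0,0,0.64,0,0,0,0,0,0,0.64,0,0,0,0,0,0,0.64,0,0,0,0,0,0]'

```text
t: 43.0
position: [0.5382, 0.001, 0.1959]
orientation: [-179.8, 0.0, 85.3]
force: [0.4, -0.0, -0.5]
grip_width: 0.0547
```

```bash
python3 look.py w31;python3 ov.py w31 .5926 -.0049 175.3 0.0; python3 - <<'E'
from bench import *
import cv2
for n in("scene","top"):
    im=capture(n)[:,:,::-1]; cv2.imwrite(f"pics/{n}31.png",im)
i=cv2.imread("pics/scene31.png");cv2.imwrite("pics/scene31z.png",cv2.resize(i[150:310,40:480],None,fx=1.8,fy=1.8,interpolation=2))
E
```

```text
t 43.0 pos [0.5382 0.001  0.1959] ori [-179.81    0.     85.3 ] F [ 0.4 -0.  -0.5] w 0.0547
```

View pics/w31_ov.png

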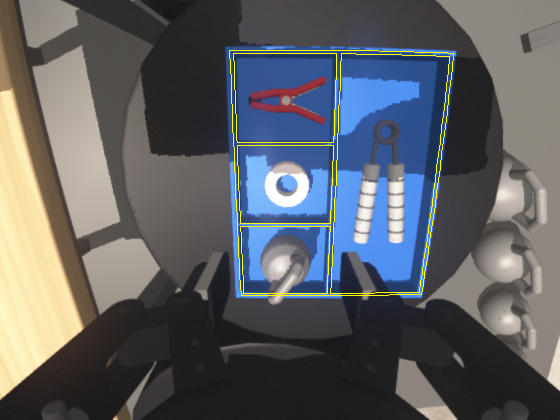

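View pics/scene31z.png

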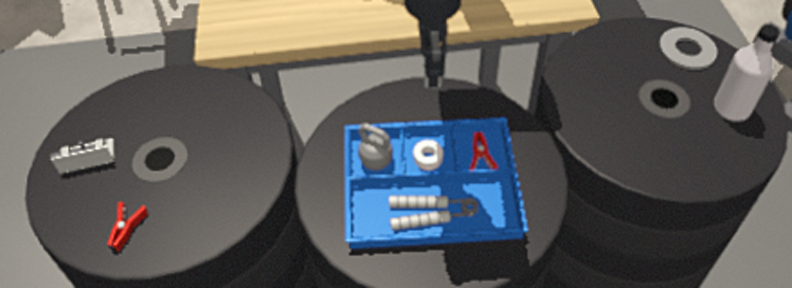

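```bash
python3 -c "
from bench import *
print(job_done())"
```

```text
the job is handed in; nothing more can be done
None
```

The kit is packed and the job is handed in at about 43 s of the 106 s allowed.

**What I did:** I placed the parts in the order the task lists them:
- **Trainer:** lengthwise in the long compartment.
- **Kettlebell:** upright in the left compartment. It was lowered in 1 mm steps until it touched, then released.
- **Clip:** flat in the right compartment. I took the red clip at (275, 108) in the first wrist picture, about 0.68 m from the base. The look-alike at (374, 78) is about 0.79 m away and was left alone.
- **Ring:** flat in the middle compartment.

**Last checks:** The final wrist picture, with the tray outline drawn over it, and the scene picture both show all four parts inside the right compartments. The kettlebell is standing. The bottle, plate, latch and second clip show no sign of having moved. The gripper was empty and about 0.2 m above the tray. The largest force I read was about 21 N, when I touched the fingertips down on purpose.

**What failed or disagreed:**
- The first grasp of the trainer closed on nothing, just above it. The fingertips did not stand 22 mm ahead of the TCP as stated. With the gripper shut, touching the pillar top put them about 11 mm behind it. I used that measured offset for every later grasp and saw no sign that the miss moved anything.
- The gripper width read 1 to 3 mm under the given part sizes.
- The first position estimates from the fixed cameras were up to about 2 cm off, so I used close wrist views for the final positions.

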